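Press the sample dishes shut

TASK

Stack all the closed sample dishes in one straight pile on the middle of the press's pulled-out tray, push the tray fully home under the press, and flip the cam lever over so that it clamps down on the tray's handle. Then wind the press down until its foot just meets the pile, and give the crank half a turn more to snap the lids tight. Leave everything like that and do not disturb the jars and the scoop.

Things in the scene. Friction and masses are not known exactly. Their poses are not given: they have to be found in the camera images.
- press_axis (a point): Screw axis of the grey bench press, 18 mm above the table (top of the tray when home). z up; +y is the way the tray slides in, -y the way out. Press fixed, its place and yaw (up to 0.12 rad) vary. A bridge (190 mm along x, 44 along y, 146 to 176 mm above the table, on columns at x = +-78 mm) spans the bed here, so dishes cannot be loaded from above at the axis
- press: The press; origin on the screw axis at table height, same axes. Slide bed: grey plate 180 x 390 mm, 10 mm thick, y = -310 to +80 mm, with two guide rails along y (inner faces x = +-57.5 mm, tops 16 mm above the table) and a stop bar across it, face at y = +56.5 mm
- tray_top (a point): Centre of the top of the loose aluminium tray's plate (110 x 110 x 8 mm, 350 g); a thin 68 mm ring marks where the pile stands. It lies on the bed between the rails (2.5 mm play each side), axes as the press, at first 185 to 215 mm out along -y. A flat handle 34 mm wide runs on along -y to an upright lug. Home against the stop it is centred on the screw axis to 3 mm
- tray_lug (a point): Middle of the upright lug at the end of the tray's handle, 184 mm along -y from the plate's centre: 34 mm wide (x), 12 mm thick (y), its top 66 mm above the table, this point 46 mm. Push on it, or pinch it from above. A low cross-rib (12 mm high, y = -116 to -126 mm from the plate's centre) stands on the handle: the closed lever's rubber pad drops just behind it and keeps the tray from sliding out; with the tray over 6 mm short of home the pad lands on the rib instead
- lever_pivot (a point): Pivot of the cam lever, on a post on the bed at x = -72, y = -140 mm in the press's axes, 45 mm above the table. The lever swings in the press's x-z plane
- lever_ball (a point): Centre of the 30 mm black ball ending the cam lever, 120 mm from the pivot (14 mm square steel bar, 220 g in all). Open, it leans 28 degrees back from upright to the press's -x; pushed past upright it falls by itself, to lie level over the tray's handle (ball then at x = +48 mm, 45 mm above the table). Under 2 N moves it
- lever (a joint): Cam lever angle, rad: 0 open (leaning back), 0.49 upright (dead centre), 2.06 closed and clamping
- crank_knob (a point): Middle of the black revolving knob of the crank: an upright cylinder 26 mm in diameter, 52 mm tall, this point 233 mm above the table, 65 mm from the screw axis, its top 24 mm higher. It spins freely on its pin, so it can be carried round at a fixed gripper yaw. The crank keeps its height, turns with about 2 N at the knob and stays where it is left
- screw (a joint): Crank angle, rad, growing clockwise seen from above, which lowers the foot 12 mm per turn. At 0 the knob lies along -y of the press, at pi/2 along -x. Range about 0 to 36 (5.7 turns); starts between 0 and 4
- foot_face (a point): Centre of the underside of the press foot, a dark steel disc 56 mm in diameter; at screw 0 it hangs 106 mm above the table
- foot (a joint): How far the foot is pushed up against its coil spring (1.1 N per mm), m: 0 while it hangs free, growing 0.006 per half turn of the crank once the foot has met the pile
- dish0_mid (a point): Centre (half-way up) of a closed sample dish: a disc 60 mm in diameter, 18 mm high, white base, clear lid, brown sediment inside, about 70 g, at first flat on the table to the robot's right. Two to four of such dishes are present; all are alike (absent: None)
- dish1_mid (a point): Centre (half-way up) of a closed sample dish: a disc 60 mm in diameter, 18 mm high, white base, clear lid, brown sediment inside, about 70 g, at first flat on the table to the robot's right. Two to four of such dishes are present; all are alike (absent: None)
- dish2_mid (a point): Centre (half-way up) of a closed sample dish: a disc 60 mm in diameter, 18 mm high, white base, clear lid, brown sediment inside, about 70 g, at first flat on the table to the robot's right. Two to four of such dishes are present; all are alike (absent: None)
- dish3_mid (a point): Centre (half-way up) of a closed sample dish: a disc 60 mm in diameter, 18 mm high, white base, clear lid, brown sediment inside, about 70 g, at first flat on the table to the robot's right. Two to four of such dishes are present; all are alike (absent: None)
- jar0_mid (a point): Centre of a sample jar with red lid (58 mm wide, 66 mm tall) beyond the press; to be left alone
- jar1_mid (a point): Centre of a like jar near the robot; to be left alone
- scoop: White plastic scoop, 150 mm, lying on the table; to be left alone
Not all that is in view belongs to the job. Leave any green or pink look-alike of the part that bears dish2_mid alone.

How it is judged:
By the outcome, as a careful person would: the job done as asked, in the order asked, and still so for the second after the job is handed in, with the robot touching nothing.
Of dish0, dish1, dish2, dish3 only 2 to 4 are there at a start; the rules pass over those that are not, and their reading is None.
At some moment in a run one of tray may be knocked a few centimetres aside while the robot is not near it.
Once in a run the grip may slacken for a moment while it holds something.
It also fails if it takes over 208 s, if anything falls off the work surface, if the arm or the gripper's body presses on something with over 40 N, if the wrist force passes 120 N, or if a joint passes its speed limit or range.

ROBOT

A 6-joint arm with a two-finger parallel gripper is mounted at the origin on the work surface. World frame = base frame: x ahead of the robot, y to its left, z up, the work surface at z = 0. Lengths are in m, angles in rad, forces in N, time in s.
With the tool pointing down it reaches from about 0.225 to 0.875 m from the base axis. Payload 3.4 kg.
Tool frame: the origin (TCP) lies at the very end of the fingers, on their centre line; the grasp point (between the pads) lies 19 mm behind it; z points along the fingers, y is the line along which they close (so a half turn about z gives the same grasp; the last joint's range is limited). The gripper opens to 85 mm and grips with 20 to 120 N. Pads are 22 mm wide; open, the fingers measure 114 mm over their backs; the gripper's body (76 mm by 85 mm) begins 54 mm behind the grasp point. The pads swing forward as they close: fully open they stand 13 mm farther back than shut.
Start: joints at [1.215, 0.276, 1.505, -0, 1.361, -0.121], TCP at [0.134, 0.559, 0.231] pointing down, gripper open.
Joint ranges: [-2.89, 2.89], [-0.75, 2.08], [0.22, 2.7], [-1.18, 4.32], [0.11, 2.71], [-2.7, 2.7]. Speed limits (rad/s): [2.57, 2.57, 3.14, 3.14, 3.14, 3.14].

INTERFACE

Orientations are given as a unit quaternion [w, x, y, z].
In Python, from rig import get_state, optics, sign_off gives the robot as it stands.
- The arm moves only by the tool send_rows, never from a script. Its argument "increments" is a list of rows, each an object with "gripper": the gripper's target within -1 to 1 (shut at 1, half-way at 0, fully open at -1); "linear": the shift along the world's x, y, z in m, a list of three; "delta_rot": the turn, a rotation vector about the world's x, y, z in rad, a list of three. In form: [{"gripper": gripper, "linear": [dx, dy, dz], "delta_rot": [rx, ry, rz]}, ...]. A call has 1 to 8 rows; each row is the pose to reach, as a shift and turn from the pose commanded when the call began; what a row does not reach only later rows make up. A row lasts 1/10 s, in which the tool goes at most 50 mm and 8.59 degrees, less where a joint would pass 70% of its speed; a pose out of reach is approached as far as the arm can. A call with a gripper value outside its range is refused whole. The fingers move at their own pace and stop on an object; "newtons" is the grip in N (left out, the last holds). Time passes only in rows, so rows that repeat a pose let the fingers close. It gives the time, the measured TCP pose, the force, the opening and the grip force at its end, in the units of the state.
- get_state(): the state, without advancing time (a new reading comes with each control period).
- optics.get_image(name): name is "scene" or "top"; returns a dict with "pixels" (480x640x3 uint8, blue, green, red), "K" (3x3 intrinsics, pixels), "rvec" (rotation vector, rad) and "tvec" (3), from world to camera coordinates, as OpenCV has them. Camera axes: x right, y down, z forward; pixel columns grow to the right and rows downward; lengths in m; the calibration is good to about 2 mm. A picture is of the moment at which its call begins. There is no depth.
- sign_off(): hands the job in; it is judged then, once.
The state is a dict: "clock": time; "qpos": joint angles; "qd": joint speeds; "effort": joint torques, N m; "position": TCP position; "ee_rot": TCP orientation; "contact_force": force on the tool from outside, world axes, zero at the start; "moment": the same for the moment, N m; "width": finger opening in m; "gripper_force": force on a finger pad.
Only numpy, scipy, OpenCV 4.12 (cv2) and the standard library are available. Lean on these libraries where they do the work, as an engineer would, in place of code of your own. Each camera call takes 0.05 s, during which the arm holds its last target. There are 200 camera calls.

## Working session

There is one attempt and no reset: what is moved stays moved. The work goes in short steps, Python scripts to look and compute and a tool call to move; the robot and the scene stay as the last step left them, time stands still between calls to the robot, and variables do not carry over. Pictures are saved under pics/ and viewed, at most 14 in all, crops included, and the job is handed in when it is done.

Besides the shell and the picture viewer there is one more tool, called after "Call:" by a JSON object that holds its "op" and its "data", one argument or row to a line. send_rows: Moves the arm, as the interface text tells. Its arguments: {"type":"object","properties":{"increments":{"type":"array"},"newtons":{"type":"number"}},"required":["increments"]}

```bash
mkdir -p pics; ls
cat > h.py <<'E'
import numpy as np, cv2
from rig import get_state, optics, sign_off
def cam(n):
    d=optics.get_image(n); R=cv2.Rodrigues(np.array(d['rvec'],float))[0]
    return d['pixels'].copy(),np.array(d['K'],float),R,np.array(d['tvec'],float).ravel()
def plane(c,u,v,z):
    _,K,R,t=c; o=-R.T@t; r=R.T@np.linalg.solve(K,[u,v,1.]); return o+r*(z-o[2])/r[2]
def proj(c,p):
    _,K,R,t=c; q=K@(R@np.asarray(p,float)+t); return q[:2]/q[2]
E
python3 - <<'E'
from h import *
for n in('scene','top'):
    c=cam(n); cv2.imwrite(f'pics/{n}0.png',c[0]); print(n,-c[2].T@c[3],c[1][0,0])
    np.savez(f'{n}0.npz',p=c[0],K=c[1],R=c[2],t=c[3])
print(get_state())
E
```

```text
pics
scene [0.90271648 0.33725106 1.07823157] 441.39696612479196
top [ 0.34994171 -0.14289896  1.62956681] 613.5976999076402
{'clock': 0.1, 'qpos': array([ 1.21498205e+00,  2.76528270e-01,  1.50598616e+00, -1.25273600e-05,
        1.36068922e+00, -1.20990934e-01]), 'qd': array([ 0.00096821, -0.00101638, -0.00401697,  0.00129873, -0.00033686,
        0.00047687]), 'effort': array([ 7.73051142e-04, -4.17692149e+01, -2.46406353e+01, -4.84596683e-05,
        5.81167988e-03,  1.70911085e-05]), 'position': array([0.13363016, 0.55878691, 0.23053631]), 'ee_rot': array([-1.84268382e-04,  1.17140754e-01,  9.93114996e-01, -7.84166569e-04]), 'contact_force': array([-0.28148306,  0.0568914 , -0.34320421]), 'moment': array([-0.03202826, -0.01045016,  0.01818205]), 'gripper_force': 0.0, 'width': 0.08568262295658123}
```

View pics/scene0.png

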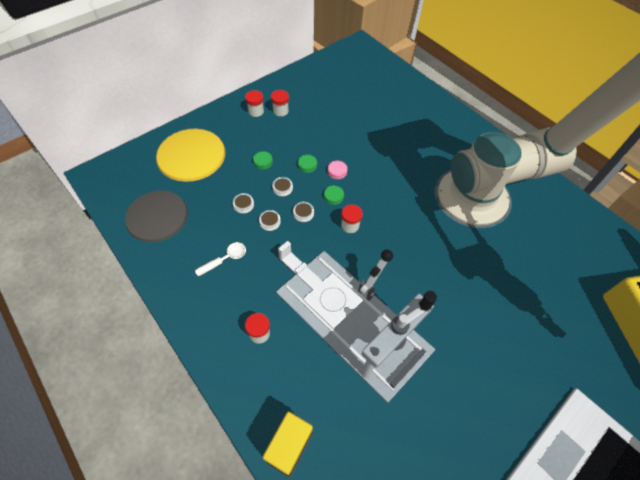

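View pics/top0.png

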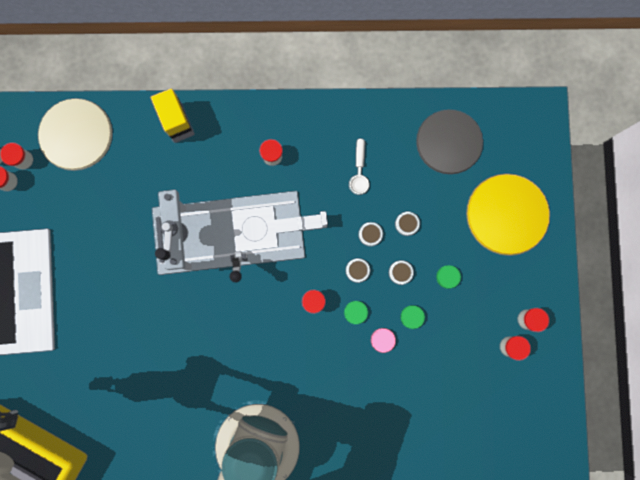

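The scene view shows four white-rimmed brown dishes near (243,203), (283,186), (270,220) and (303,211). In the top view they are at (371,233), (407,223), (358,270) and (401,272). Look-alikes in the top view are green at (449,276), (356,312) and (413,317), and pink at (383,340). The dishes I want are the four brown ones. The tray ring is at top (255,229), the lug at (322,219), the lever ball at (236,275) and the knob at (163,254).

```bash
cat >> h.py <<'E'
def load(n):
    d=np.load(f'{n}0.npz'); return d['p'],d['K'],d['R'],d['t']
def blobs(m,amin=20):
    n,l,s,ce=cv2.connectedComponentsWithStats(m.astype(np.uint8)); return [(ce[i].round(1),s[i].tolist()) for i in range(1,n) if s[i][4]>=amin]
def tri(cs,uvs):
    A=[];b=[]
    for c,uv in zip(cs,uvs):
        _,K,R,t=c;P=K@np.c_[R,t]
        for k in(0,1): r=P[k]-uv[k]*P[2]; A.append(r[:3]/np.linalg.norm(r[:3]));b.append(-r[3]/np.linalg.norm(r[:3]))
    x,res,_,_=np.linalg.lstsq(np.array(A),np.array(b),rcond=None);return x
E
python3 - <<'E'
from h import *
T=load('top');S=load('scene')
hsv=cv2.cvtColor(T[0],cv2.COLOR_BGR2HSV)
# dishes: everything not teal in dish area
for (u,v) in[(371,233),(407,223),(358,270),(401,272)]:
    x0,y0=u-20,v-20; h=hsv[y0:v+21,x0:u+21]; 
    m=~((h[...,0]>80)&(h[...,0]<110)&(h[...,1]>120)); m=m.astype(np.uint8)
    n,l,s,ce=cv2.connectedComponentsWithStats(m); i=l[20,20]
    if i==0:i=1+np.argmax(s[1:,4])
    cu,cv=ce[i]+[x0,y0]; print('dish',cu,cv,s[i],plane(T,cu,cv,.014).round(4))
m=~((hsv[...,0]>80)&(hsv[...,0]<112)&(hsv[...,1]>110)); 
t=cv2.resize(T[0][170:290,140:340],None,fx=4,fy=4,interpolation=cv2.INTER_CUBIC);cv2.imwrite('pics/tc.png',t)
t=cv2.resize(S[0][230:410,260:450],None,fx=3.2,fy=3.2,interpolation=cv2.INTER_CUBIC);cv2.imwrite('pics/sc.png',t)
E
```

```text
dish 370.3162055335968 233.73517786561266 [  7   9  26  25 506] [ 0.548  -0.3008  0.014 ]
dish 407.2256809338521 223.23151750972764 [  8   8  26  25 514] [ 0.5753 -0.3993  0.014 ]
dish 357.451171875 270.0 [  7   8  26  25 512] [ 0.452  -0.2652  0.014 ]
dish 400.7307692307692 272.0403846153846 [  7   8  26  25 520] [ 0.4458 -0.379   0.014 ]
```

View pics/tc.png

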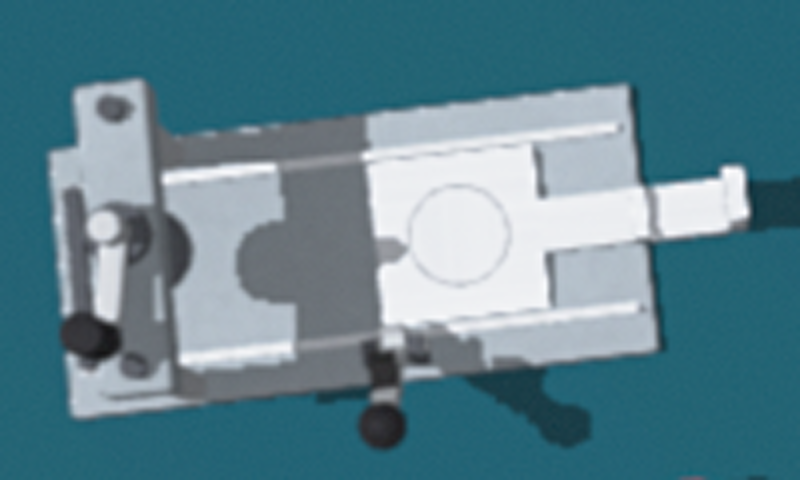

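View pics/sc.png

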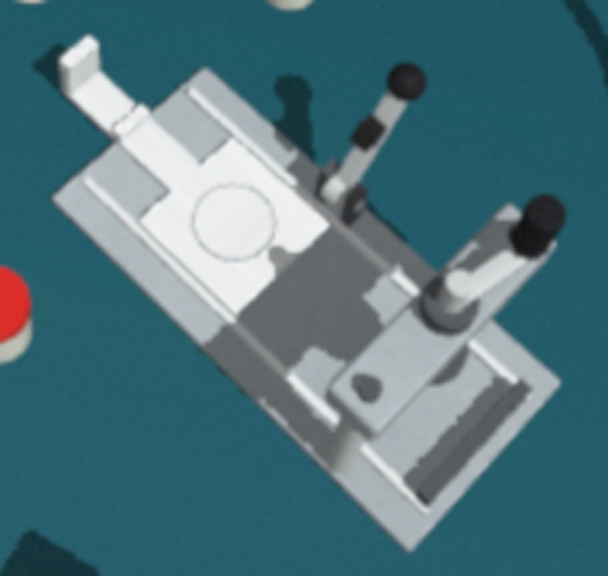

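The two crops show the press clearly. The top-crop bed corners are at (630,85), (660,350), (72,417) and (48,150). The ring is at (459,235), the ball at (382,426), the knob at (90,337) and the lug at (735,197).

Run:
```python
from h import *
from scipy.optimize import least_squares
T=load('top');S=load('scene')
ft=lambda a:(np.array(a)+.5)/4-.5+[140,170]
fs=lambda a:(np.array(a)+.5)/3.2-.5+[260,230]
P=[(90,-310),(-90,-310),(-90,80),(90,80)]
W=[plane(T,*ft(a),.010) for a in[(630,85),(660,350),(72,417),(48,150)]]
W2=[plane(S,*fs(a),.010) for a in[(53,200),(207,68),(560,382),(410,550)]]
def fit(W):
    f=lambda q:np.concatenate([[q[0]+(np.cos(q[2])*x-np.sin(q[2])*y)/1e3-w[0],q[1]+(np.sin(q[2])*x+np.cos(q[2])*y)/1e3-w[1]] for (x,y),w in zip(P,W)])
    r=least_squares(f,[.5,.2,.1]);return r.x.round(4),np.abs(r.fun).max().round(4)
print(fit(W),fit(W2))
q=fit(W)[0]*.5+fit(W2)[0]*.5
R=np.array([[np.cos(q[2]),-np.sin(q[2])],[np.sin(q[2]),np.cos(q[2])]])
loc=lambda w:(R.T@(w[:2]-q[:2])).round(4)
for n,a,b,z in[('ring',(459,235),(234,222),.018),('ball',(382,426),(406,81),None),('knobtop',(90,335),(545,215),.257)]:
    if z: 
        w1=plane(T,*ft(a),z);w2=plane(S,*fs(b),z);print(n,w1.round(4),w2.round(4),loc(w1),loc(w2))
    else: w=tri([T,S],[ft(a),fs(b)]);print(n,w.round(4),loc(w))
w=plane(T,*ft((735,197)),.066);print('lug',w.round(4),loc(w))
print('q',q)
for y in(-.14,):print('pivot',q[:2]+R@[-.072,y])
```

```text
(array([0.5435, 0.1923, 0.1065]), np.float64(0.0011)) (array([0.5418, 0.1947, 0.1098]), np.float64(0.0022))
ring [0.564  0.0064 0.018 ] [0.562  0.0077 0.018 ] [ 0.001  -0.1883] [-0.0008 -0.1868]
ball [0.4302 0.04   0.1539] [-0.1283 -0.1404]
knobtop [0.4771 0.1916 0.257 ] [0.4796 0.1989 0.257 ] [-0.0654  0.0052] [-0.0621  0.0122]
lug [ 0.581  -0.1757  0.066 ] [-0.0017 -0.3712]
q [0.54265 0.1935  0.10815]
pivot [0.48618216 0.04654632]
```

Call:
{"op": "send_rows", "data": {
  "increments": [
    {"gripper":-1,"linear":[0.02,-0.04,0.02],"delta_rot":[0,0,0]},
    {"gripper":-1,"linear":[0.04,-0.08,0.04],"delta_rot":[0,0,0]},
    {"gripper":-1,"linear":[0.06,-0.12,0.06],"delta_rot":[0,0,0]},
    {"gripper":-1,"linear":[0.08,-0.16,0.07],"delta_rot":[0,0,0]},
    {"gripper":-1,"linear":[0.1,-0.2,0.07],"delta_rot":[0,0,0]},
    {"gripper":-1,"linear":[0.12,-0.24,0.07],"delta_rot":[0,0,0]},
    {"gripper":-1,"linear":[0.14,-0.28,0.07],"delta_rot":[0,0,0]},
    {"gripper":-1,"linear":[0.16,-0.32,0.07],"delta_rot":[0,0,0]}
  ],
  "newtons": 40
}}

```text
clock: 0.9
position: [0.2939, 0.2375, 0.3012]
ee_rot: [0.0, 0.117, 0.993, 0.0]
contact_force: [1.3, -0.2, 0.9]
width: 0.085
gripper_force: 0.0
```

Call:
{"op": "send_rows", "data": {
  "increments": [
    {"gripper":-1,"linear":[0.13,-0.27,-0.03],"delta_rot":[0,0,0]},
    {"gripper":-1,"linear":[0.13,-0.27,-0.03],"delta_rot":[0,0,0]},
    {"gripper":-1,"linear":[0.13,-0.27,-0.03],"delta_rot":[0,0,0]},
    {"gripper":-1,"linear":[0.13,-0.27,-0.03],"delta_rot":[0,0,0]},
    {"gripper":-1,"linear":[0.13,-0.27,-0.03],"delta_rot":[0,0,0]},
    {"gripper":-1,"linear":[0.13,-0.27,-0.03],"delta_rot":[0,0,0]},
    {"gripper":-1,"linear":[0.13,-0.27,-0.03],"delta_rot":[0,0,0]}
  ]
}}

```text
clock: 1.6
position: [0.4258, -0.0361, 0.2702]
ee_rot: [-0.0, 0.121, 0.993, -0.001]
contact_force: [0.0, 0.8, 0.0]
width: 0.0856
gripper_force: 0.0
```

Call:
{"op": "send_rows", "data": {
  "increments": [
    {"gripper":-1,"linear":[0.124,-0.27,-0.17],"delta_rot":[0,0,0]},
    {"gripper":-1,"linear":[0.124,-0.27,-0.17],"delta_rot":[0,0,0]},
    {"gripper":-1,"linear":[0.124,-0.27,-0.17],"delta_rot":[0,0,0]},
    {"gripper":-1,"linear":[0.124,-0.27,-0.17],"delta_rot":[0,0,0]},
    {"gripper":-1,"linear":[0.124,-0.27,-0.17],"delta_rot":[0,0,0]},
    {"gripper":-1,"linear":[0.124,-0.27,-0.17],"delta_rot":[0,0,0]},
    {"gripper":-1,"linear":[0.124,-0.27,-0.17],"delta_rot":[0,0,0]},
    {"gripper":-1,"linear":[0.124,-0.27,-0.17],"delta_rot":[0,0,0]}
  ]
}}

```text
clock: 2.4
position: [0.5481, -0.3036, 0.0971]
ee_rot: [-0.002, 0.118, 0.993, 0.0]
contact_force: [0.1, 0.5, 0.5]
width: 0.0851
gripper_force: 0.0
```

Run:
```python
from h import *
c=cam('scene');print(get_state()['position'].round(4),get_state()['qpos'].round(2))
cv2.imwrite('pics/s1.png',cv2.resize(c[0][120:270,190:430],None,fx=3,fy=3))
```

```text
[ 0.5473 -0.3013  0.0986] [-0.61  0.45  1.58  0.    1.11 -1.95]
```

View pics/s1.png

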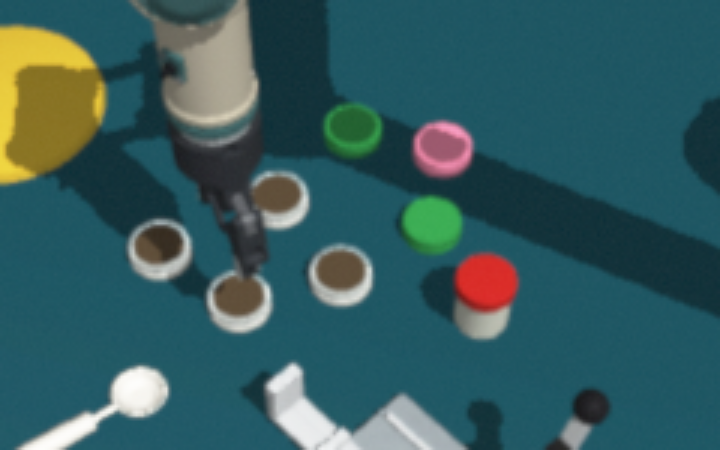

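The crop shows the gripper right over the brown dish at crop (240,300). It clears its neighbours, and the green and pink look-alikes are off to the right. The choice is right, so I'm descending.

Call:
{"op": "send_rows", "data": {
  "increments": [
    {"gripper":-1,"linear":[0,0,-0.05],"delta_rot":[0,0,0]},
    {"gripper":-1,"linear":[0,0,-0.085],"delta_rot":[0,0,0]},
    {"gripper":-1,"linear":[0,0,-0.095],"delta_rot":[0,0,0]},
    {"gripper":0.4,"linear":[0,0,-0.096],"delta_rot":[0,0,0]},
    {"gripper":1,"linear":[0,0,-0.096],"delta_rot":[0,0,0]},
    {"gripper":1,"linear":[0,0,-0.096],"delta_rot":[0,0,0]},
    {"gripper":1,"linear":[0,0,-0.096],"delta_rot":[0,0,0]},
    {"gripper":1,"linear":[0,0,-0.096],"delta_rot":[0,0,0]}
  ]
}}

```text
clock: 3.25
position: [0.5492, -0.3014, 0.0077]
ee_rot: [0.002, 0.117, 0.993, -0.001]
contact_force: [0.5, 1.4, 6.4]
width: 0.058
gripper_force: 43.4
```

Call:
{"op": "send_rows", "data": {
  "increments": [
    {"gripper":1,"linear":[0,0,0],"delta_rot":[0,0,0]},
    {"gripper":1,"linear":[0,0,0],"delta_rot":[0,0,0]},
    {"gripper":1,"linear":[0,0,0.04],"delta_rot":[0,0,0]},
    {"gripper":1,"linear":[0,0,0.08],"delta_rot":[0,0,0]},
    {"gripper":1,"linear":[0,0,0.12],"delta_rot":[0,0,0]},
    {"gripper":1,"linear":[0,0,0.12],"delta_rot":[0,0,0]}
  ]
}}

```text
clock: 3.85
position: [0.5514, -0.3033, 0.1325]
ee_rot: [0.006, 0.117, 0.993, -0.003]
contact_force: [1.5, -0.5, -1.1]
width: 0.0575
gripper_force: 43.1
```

Run:
```python
from h import *
c=cam('scene');s=get_state();print(s['position'].round(4),s['width'],s['gripper_force'])
cv2.imwrite('pics/s2.png',cv2.resize(c[0][120:270,190:430],None,fx=3,fy=3))
```

```text
[ 0.5497 -0.3022  0.1294] 0.05793520515532877 43.13261926174164
```

View pics/s2.png

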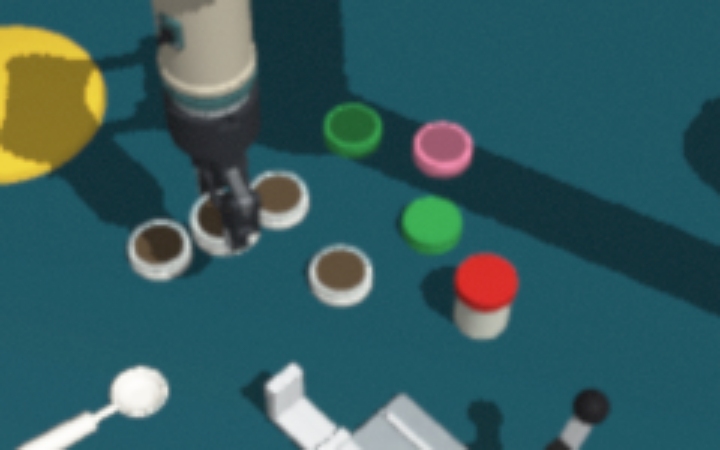

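The dish at crop (222,222) has left the table and is held.

```bash
cat >> h.py <<'E'
def tray(c):
    m=c[0][150:300,140:360].min(2)>215
    b=max(blobs(m),key=lambda q:q[1][4]); l=b[1]
    return b[0]+[140,150],[l[0]+140,l[1]+150,l[0]+l[2]+140,l[1]+l[3]+150,l[4]]
E
python3 - <<'E'
from h import *
print(tray(load('top')));c=cam('top');print(tray(c));print(get_state()['position'].round(4))
E
```

```text
(array([260.6, 226. ]), [231, 201, 302, 251, 2026])
(array([260.6, 227.5]), [232, 206, 302, 251, 1821])
[ 0.5482 -0.3011  0.127 ]
```

Call:
{"op": "send_rows", "data": {
  "increments": [
    {"gripper":1,"linear":[0.0,0.04,0.04],"delta_rot":[0,0,0]},
    {"gripper":1,"linear":[0.007,0.08,0.04],"delta_rot":[0,0,0]},
    {"gripper":1,"linear":[0.01,0.12,0.04],"delta_rot":[0,0,0]},
    {"gripper":1,"linear":[0.013,0.16,0.04],"delta_rot":[0,0,0]},
    {"gripper":1,"linear":[0.013,0.2,0.04],"delta_rot":[0,0,0]},
    {"gripper":1,"linear":[0.013,0.24,0.03],"delta_rot":[0,0,0]},
    {"gripper":1,"linear":[0.013,0.28,-0.01],"delta_rot":[0,0,0]},
    {"gripper":1,"linear":[0.013,0.309,-0.04],"delta_rot":[0,0,0]}
  ]
}}

```text
clock: 4.75
position: [0.5599, 0.01, 0.0836]
ee_rot: [-0.0, 0.117, 0.993, 0.0]
contact_force: [0.7, 0.6, -1.7]
width: 0.0574
gripper_force: 43.3
```

Call:
{"op": "send_rows", "data": {
  "increments": [
    {"gripper":1,"linear":[0,0,0],"delta_rot":[0,0,0]},
    {"gripper":1,"linear":[0,0,0],"delta_rot":[0,0,0]}
  ]
}}

```text
clock: 4.95
position: [0.5591, 0.0089, 0.0832]
ee_rot: [-0.002, 0.116, 0.993, -0.0]
contact_force: [0.3, -0.1, -0.6]
width: 0.058
gripper_force: 31.6
```

Run:
```python
from h import *
s=get_state();print(s['position'].round(4),s['width'],s['gripper_force'])
```

```text
[0.5591 0.0089 0.0832] 0.05800234091746274 31.552072763442993
```

Call:
{"op": "send_rows", "data": {
  "increments": [
    {"gripper":1,"linear":[0.003,-0.002,-0.03],"delta_rot":[0,0,0]},
    {"gripper":1,"linear":[0.003,-0.002,-0.045],"delta_rot":[0,0,0]},
    {"gripper":1,"linear":[0.003,-0.002,-0.052],"delta_rot":[0,0,0]},
    {"gripper":1,"linear":[0.003,-0.002,-0.055],"delta_rot":[0,0,0]},
    {"gripper":1,"linear":[0.003,-0.002,-0.056],"delta_rot":[0,0,0]}
  ]
}}

```text
clock: 5.45
position: [0.5645, 0.0055, 0.0299]
ee_rot: [0.001, 0.118, 0.993, -0.0]
contact_force: [0.2, 0.6, -0.8]
width: 0.0576
gripper_force: 44.2
```

Run:
```python
from h import *
s=get_state();print(s['position'].round(4),s['width'],s['gripper_force'],s['contact_force'].round(1))
c=cam('scene');cv2.imwrite('pics/s3.png',cv2.resize(c[0][210:410,250:450],None,fx=3,fy=3))
```

```text
[0.5645 0.0055 0.0299] 0.05756675063734563 44.24371898174286 [ 0.2  0.6 -0.8]
```

View pics/s3.png

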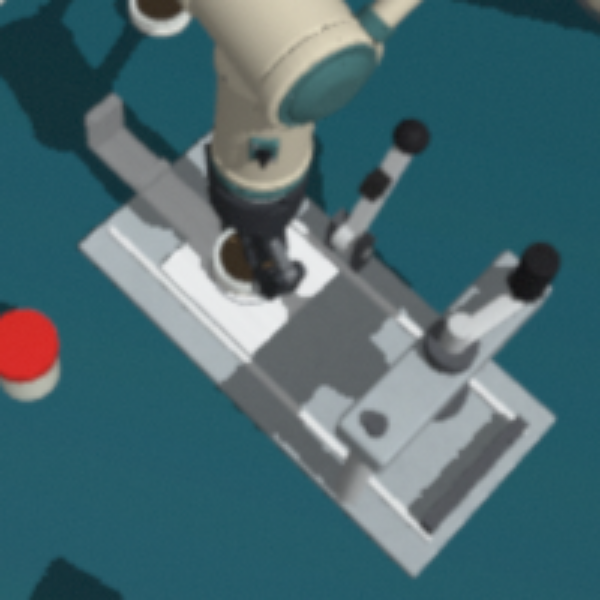

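The dish hovers over the ring at crop (250,265), clear of the lever and columns. I'll lower it the last 3 mm, release and rise.

Call:
{"op": "send_rows", "data": {
  "increments": [
    {"gripper":1,"linear":[0,0,-0.002],"delta_rot":[0,0,0]},
    {"gripper":1,"linear":[0,0,-0.003],"delta_rot":[0,0,0]},
    {"gripper":0.2,"linear":[0,0,-0.003],"delta_rot":[0,0,0]},
    {"gripper":-1,"linear":[0,0,-0.002],"delta_rot":[0,0,0]},
    {"gripper":-1,"linear":[0,0,-0.001],"delta_rot":[0,0,0]},
    {"gripper":-1,"linear":[0,0,-0.001],"delta_rot":[0,0,0]},
    {"gripper":-1,"linear":[0,0,0.03],"delta_rot":[0,0,0]},
    {"gripper":-1,"linear":[0,0,0.08],"delta_rot":[0,0,0]}
  ]
}}

```text
clock: 6.3
position: [0.5611, 0.0065, 0.1072]
ee_rot: [-0.004, 0.117, 0.993, 0.0]
contact_force: [0.7, 0.0, -0.1]
width: 0.0855
gripper_force: 0.0
```

Call:
{"op": "send_rows", "data": {
  "increments": [
    {"gripper":-1,"linear":[-0.02,-0.04,0.04],"delta_rot":[0,0,0]},
    {"gripper":-1,"linear":[-0.04,-0.09,0.05],"delta_rot":[0,0,0]},
    {"gripper":-1,"linear":[-0.06,-0.135,0.05],"delta_rot":[0,0,0]},
    {"gripper":-1,"linear":[-0.08,-0.18,0.05],"delta_rot":[0,0,0]},
    {"gripper":-1,"linear":[-0.1,-0.22,0.04],"delta_rot":[0,0,0]},
    {"gripper":-1,"linear":[-0.11,-0.255,0],"delta_rot":[0,0,0]},
    {"gripper":-1,"linear":[-0.112,-0.273,-0.03],"delta_rot":[0,0,0]},
    {"gripper":-1,"linear":[-0.112,-0.273,-0.05],"delta_rot":[0,0,0]}
  ]
}}

```text
clock: 7.1
position: [0.4504, -0.2696, 0.0573]
ee_rot: [-0.001, 0.119, 0.993, -0.0]
contact_force: [-0.2, 0.6, -0.8]
width: 0.0853
gripper_force: 0.0
```

Run:
```python
from h import *
s=get_state();print(s['position'].round(4),s['width'],s['contact_force'].round(1))
c=cam('top');print(tray(c));S=cam('scene');print(get_state()['position'].round(4))
for n,C,w in(('top',c,(225,200,285,260)),('scene',S,(300,265,370,335))):
    h=cv2.cvtColor(C[0][w[1]:w[3],w[0]:w[2]],cv2.COLOR_BGR2HSV)
    b=blobs((h[...,0]<25)&(h[...,1]>60)&(h[...,2]<160))
    for q in b: u=q[0]+w[:2];print(n,u,q[1],plane(C,*u,.033).round(4))
```

```text
[ 0.4504 -0.2696  0.0573] 0.08528240819041087 [-0.2  0.6 -0.8]
(array([261.6, 227.3]), [232, 206, 302, 251, 1412])
[ 0.4494 -0.266   0.0566]
top [254.  227.7] [21, 20, 17, 17, 224] [0.5638 0.006  0.033 ]
scene [332.6 295.6] [24, 23, 18, 16, 227] [0.5611 0.0047 0.033 ]
```

Call:
{"op": "send_rows", "data": {
  "increments": [
    {"gripper":-1,"linear":[0,0.002,-0.03],"delta_rot":[0,0,0]},
    {"gripper":-1,"linear":[0,0.002,-0.047],"delta_rot":[0,0,0]},
    {"gripper":-1,"linear":[0,0.002,-0.047],"delta_rot":[0,0,0]},
    {"gripper":0.4,"linear":[0,0.002,-0.047],"delta_rot":[0,0,0]},
    {"gripper":1,"linear":[0,0.002,-0.047],"delta_rot":[0,0,0]},
    {"gripper":1,"linear":[0,0.002,-0.047],"delta_rot":[0,0,0]},
    {"gripper":1,"linear":[0,0.002,-0.047],"delta_rot":[0,0,0]},
    {"gripper":1,"linear":[0,0.002,-0.047],"delta_rot":[0,0,0]}
  ]
}}

```text
clock: 8.0
position: [0.4564, -0.2676, 0.0182]
ee_rot: [0.006, 0.117, 0.993, -0.003]
contact_force: [-0.7, 3.8, 22.1]
width: 0.012
gripper_force: 9.7
```

Call:
{"op": "send_rows", "data": {
  "increments": [
    {"gripper":1,"linear":[0,0,0],"delta_rot":[0,0,0]},
    {"gripper":1,"linear":[0,0,0],"delta_rot":[0,0,0]},
    {"gripper":1,"linear":[0,0,0.04],"delta_rot":[0,0,0]},
    {"gripper":1,"linear":[0,0,0.08],"delta_rot":[0,0,0]},
    {"gripper":1,"linear":[0,0,0.12],"delta_rot":[0,0,0]},
    {"gripper":1,"linear":[0,0,0.12],"delta_rot":[0,0,0]}
  ]
}}

```text
clock: 8.6
position: [0.4556, -0.2675, 0.1394]
ee_rot: [0.006, 0.117, 0.993, -0.004]
contact_force: [1.0, 0.3, 0.3]
width: -0.0001
gripper_force: 0.0
```

```bash
cat > chk.py <<'E'
from h import *
c=cam('top');S=cam('scene');s=get_state();print(s['clock'],s['position'].round(4),s['width'],s['gripper_force'],s['contact_force'].round(1))
print(tray(c))
for n,C,w in(('top',c,(225,200,290,260)),('scene',S,(295,250,370,335))):
    h=cv2.cvtColor(C[0][w[1]:w[3],w[0]:w[2]],cv2.COLOR_BGR2HSV)
    b=blobs((h[...,0]<25)&(h[...,1]>60)&(h[...,2]<160))
    for q in b:
        u=q[0]+w[:2];print(n,u,q[1],*[plane(C,*u,z)[:2].round(4) for z in(.033,.051,.069,.087)])
E
python3 chk.py
```

```text
8.7 [ 0.4525 -0.2652  0.1344] 0.00011253400649029721 0.0 [ 0.4  0.7 -0.3]
(array([261.6, 227.3]), [232, 206, 302, 251, 1425])
top [254.  227.7] [21, 20, 17, 17, 225] [0.5638 0.006 ] [0.5614 0.0043] [0.559  0.0026] [0.5566 0.0009]
scene [332.6 295.6] [29, 38, 18, 16, 229] [0.5611 0.0047] [0.567  0.0104] [0.5729 0.0161] [0.5788 0.0219]
```

The fingers shut without the dish, so I'm looking to see why.

Run:
```python
from h import *
c=cam('scene');cv2.imwrite('pics/s4.png',cv2.resize(c[0][120:270,190:430],None,fx=3,fy=3))
T=cam('top');hsv=cv2.cvtColor(T[0],cv2.COLOR_BGR2HSV)
m=((hsv[...,0]<25)&(hsv[...,1]>60)&(hsv[...,2]<160));m[:,:340]=0;m[:,425:]=0;m[:200]=0;m[290:]=0
for C,n in((T,'t'),(c,'s')):
    h=cv2.cvtColor(C[0],cv2.COLOR_BGR2HSV);m=((h[...,0]<25)&(h[...,1]>60)&(h[...,2]<160))
    for b in blobs(m,100):
        w=plane(C,*b[0],.015)
        if w[0]>.38 and w[1]<-.2 and w[1]>-.45 and w[0]<.65:print(n,b[0],b[1][2:],w.round(4))
```

```text
t [407.5 222.7] [16, 17, 217] [ 0.5766 -0.3999  0.015 ]
s [282.1 184.2] [15, 11, 126] [ 0.4425 -0.3825  0.015 ]
s [242.5 201.1] [16, 12, 141] [ 0.5737 -0.4021  0.015 ]
s [303.  209.5] [15, 12, 150] [ 0.4492 -0.2681  0.015 ]
```

View pics/s4.png

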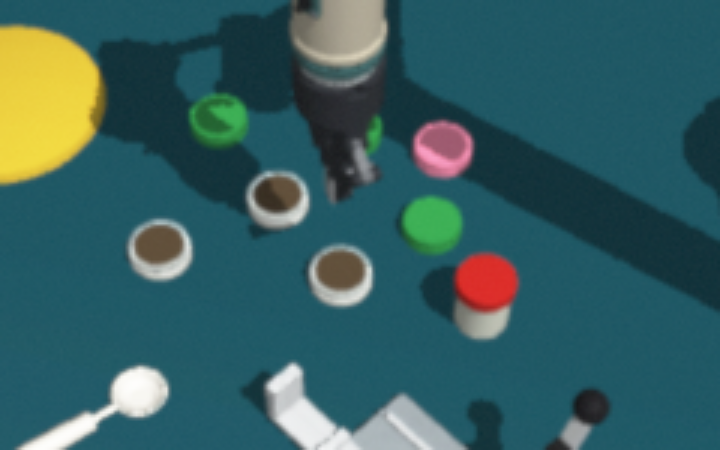

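The dishes haven't moved. The fingers closed on top of the lid because the open tips stand back from the TCP, so I need to go lower.

Call:
{"op": "send_rows", "data": {
  "increments": [
    {"gripper":-1,"linear":[0,0,0],"delta_rot":[0,0,0]},
    {"gripper":-1,"linear":[0,0,0],"delta_rot":[0,0,0]},
    {"gripper":-1,"linear":[0,0,0],"delta_rot":[0,0,0]},
    {"gripper":-1,"linear":[0,0,-0.03],"delta_rot":[0,0,0]},
    {"gripper":-1,"linear":[0,0,-0.07],"delta_rot":[0,0,0]},
    {"gripper":-1,"linear":[0,0,-0.09],"delta_rot":[0,0,0]},
    {"gripper":-1,"linear":[0,0,-0.1],"delta_rot":[0,0,0]},
    {"gripper":-1,"linear":[0,0,-0.1],"delta_rot":[0,0,0]}
  ]
}}

```text
clock: 9.6
position: [0.4511, -0.2642, 0.031]
ee_rot: [-0.001, 0.117, 0.993, 0.001]
contact_force: [-0.7, -0.4, 0.7]
width: 0.0852
gripper_force: 0.0
```

Call:
{"op": "send_rows", "data": {
  "increments": [
    {"gripper":-1,"linear":[0,0,-0.02],"delta_rot":[0,0,0]},
    {"gripper":-1,"linear":[0,0,-0.033],"delta_rot":[0,0,0]},
    {"gripper":-1,"linear":[0,0,-0.033],"delta_rot":[0,0,0]},
    {"gripper":0.4,"linear":[0,0,-0.033],"delta_rot":[0,0,0]},
    {"gripper":1,"linear":[0,0,-0.033],"delta_rot":[0,0,0]},
    {"gripper":1,"linear":[0,0,-0.033],"delta_rot":[0,0,0]},
    {"gripper":1,"linear":[0,0,-0.033],"delta_rot":[0,0,0]},
    {"gripper":1,"linear":[0,0,-0.033],"delta_rot":[0,0,0]}
  ]
}}

```text
clock: 10.4
position: [0.4528, -0.2655, 0.001]
ee_rot: [0.001, 0.117, 0.993, -0.001]
contact_force: [0.0, 0.3, 5.5]
width: 0.0586
gripper_force: 42.5
```

Call:
{"op": "send_rows", "data": {
  "increments": [
    {"gripper":1,"linear":[0,0,0],"delta_rot":[0,0,0]},
    {"gripper":1,"linear":[0,0,0.04],"delta_rot":[0,0,0]},
    {"gripper":1,"linear":[0,0,0.08],"delta_rot":[0,0,0]},
    {"gripper":1,"linear":[0,0,0.12],"delta_rot":[0,0,0]},
    {"gripper":1,"linear":[0,0,0.12],"delta_rot":[0,0,0]}
  ]
}}

```text
clock: 10.9
position: [0.4553, -0.2674, 0.1255]
ee_rot: [0.006, 0.117, 0.993, -0.003]
contact_force: [-0.3, -0.7, 0.3]
width: 0.0585
gripper_force: 43.9
```

```bash
python3 chk.py
```

```text
11.0 [ 0.4523 -0.2651  0.1208] 0.05799660192220905 43.865214586257935 [-0.8  1.3 -0.3]
(array([261.6, 227.3]), [232, 206, 302, 251, 1425])
top [254.  227.6] [21, 20, 17, 17, 222] [0.5641 0.006 ] [0.5617 0.0043] [0.5592 0.0026] [0.5568 0.0009]
scene [332.6 295.6] [29, 38, 18, 16, 228] [0.5611 0.0047] [0.567  0.0104] [0.5729 0.0161] [0.5788 0.0219]
```

Call:
{"op": "send_rows", "data": {
  "increments": [
    {"gripper":1,"linear":[0.018,0.04,0.0],"delta_rot":[0,0,0]},
    {"gripper":1,"linear":[0.036,0.085,0.0],"delta_rot":[0,0,0]},
    {"gripper":1,"linear":[0.054,0.13,0.0],"delta_rot":[0,0,0]},
    {"gripper":1,"linear":[0.072,0.175,0],"delta_rot":[0,0,0]},
    {"gripper":1,"linear":[0.09,0.215,0],"delta_rot":[0,0,0]},
    {"gripper":1,"linear":[0.105,0.25,0],"delta_rot":[0,0,0]},
    {"gripper":1,"linear":[0.112,0.267,-0.01],"delta_rot":[0,0,0]},
    {"gripper":1,"linear":[0.112,0.271,-0.04],"delta_rot":[0,0,0]}
  ]
}}

```text
clock: 11.8
position: [0.5662, 0.0087, 0.0796]
ee_rot: [0.002, 0.116, 0.993, 0.0]
contact_force: [0.5, -0.6, 0.6]
width: 0.0584
gripper_force: 43.9
```

Call:
{"op": "send_rows", "data": {
  "increments": [
    {"gripper":1,"linear":[0,0,-0.02],"delta_rot":[0,0,0]},
    {"gripper":1,"linear":[0,0,-0.034],"delta_rot":[0,0,0]},
    {"gripper":1,"linear":[0,0,-0.038],"delta_rot":[0,0,0]},
    {"gripper":1,"linear":[0,0,-0.039],"delta_rot":[0,0,0]},
    {"gripper":1,"linear":[0,0,-0.039],"delta_rot":[0,0,0]}
  ]
}}

```text
clock: 12.3
position: [0.5638, 0.0061, 0.0402]
ee_rot: [-0.0, 0.117, 0.993, 0.0]
contact_force: [-0.0, 0.4, -0.8]
width: 0.0582
gripper_force: 43.9
```

```bash
python3 chk.py
```

```text
12.4 [0.5643 0.0061 0.041 ] 0.05829830450912774 43.86922895908356 [-0.4  1.3 -1. ]
(array([241.1, 242.9]), [235, 235, 249, 251, 180])
scene [328.7 293.1] [30, 35, 10, 15, 84] [ 0.5647 -0.0069] [ 0.5705 -0.001 ] [0.5763 0.0049] [0.5821 0.0109]
```

Call:
{"op": "send_rows", "data": {
  "increments": [
    {"gripper":1,"linear":[0,0,-0.003],"delta_rot":[0,0,0]},
    {"gripper":1,"linear":[0,0,-0.0035],"delta_rot":[0,0,0]},
    {"gripper":0.2,"linear":[0,0,-0.0035],"delta_rot":[0,0,0]},
    {"gripper":-1,"linear":[0,0,-0.003],"delta_rot":[0,0,0]},
    {"gripper":-1,"linear":[0,0,-0.001],"delta_rot":[0,0,0]},
    {"gripper":-1,"linear":[0,0,-0.001],"delta_rot":[0,0,0]},
    {"gripper":-1,"linear":[0,0,0.04],"delta_rot":[0,0,0]},
    {"gripper":-1,"linear":[0,0,0.08],"delta_rot":[0,0,0]}
  ]
}}

```text
clock: 13.2
position: [0.5628, 0.0064, 0.1202]
ee_rot: [-0.002, 0.117, 0.993, 0.0]
contact_force: [1.3, -0.1, 1.0]
width: 0.0856
gripper_force: 0.0
```

Call:
{"op": "send_rows", "data": {
  "increments": [
    {"gripper":-1,"linear":[0,-0.045,0.02],"delta_rot":[0,0,0]},
    {"gripper":-1,"linear":[0.002,-0.09,0.02],"delta_rot":[0,0,0]},
    {"gripper":-1,"linear":[0.004,-0.138,0.02],"delta_rot":[0,0,0]},
    {"gripper":-1,"linear":[0.006,-0.186,0.02],"delta_rot":[0,0,0]},
    {"gripper":-1,"linear":[0.008,-0.234,0.01],"delta_rot":[0,0,0]},
    {"gripper":-1,"linear":[0.01,-0.282,0],"delta_rot":[0,0,0]},
    {"gripper":-1,"linear":[0.012,-0.33,0],"delta_rot":[0,0,0]},
    {"gripper":-1,"linear":[0.012,-0.375,-0.01],"delta_rot":[0,0,0]}
  ]
}}

```text
clock: 14.0
position: [0.5764, -0.3716, 0.1112]
ee_rot: [0.001, 0.117, 0.993, -0.001]
contact_force: [0.5, -0.4, 0.1]
width: 0.0853
gripper_force: 0.0
```

Call:
{"op": "send_rows", "data": {
  "increments": [
    {"gripper":-1,"linear":[0,-0.0305,-0.02],"delta_rot":[0,0,0]},
    {"gripper":-1,"linear":[0,-0.0305,-0.06],"delta_rot":[0,0,0]},
    {"gripper":-1,"linear":[0,-0.0305,-0.07],"delta_rot":[0,0,0]},
    {"gripper":-1,"linear":[0,-0.0305,-0.07],"delta_rot":[0,0,0]}
  ]
}}

```text
clock: 14.4
position: [0.5743, -0.3977, 0.038]
ee_rot: [-0.002, 0.117, 0.993, 0.002]
contact_force: [-0.0, -0.4, 0.2]
width: 0.0853
gripper_force: 0.0
```

```bash
python3 chk.py
```

```text
14.5 [ 0.5766 -0.3989  0.0415] 0.0853937241305427 0.0 [ 0.  -0.2 -0.5]
(array([260.6, 226.4]), [232, 206, 302, 251, 1245])
top [253.3 227. ] [20, 19, 17, 17, 230] [0.5657 0.0078] [0.5632 0.0061] [0.5608 0.0044] [0.5584 0.0027]
scene [333.2 292.6] [30, 35, 18, 16, 234] [ 0.5545 -0.0009] [0.5605 0.0049] [0.5665 0.0107] [0.5725 0.0166]
```

Call:
{"op": "send_rows", "data": {
  "increments": [
    {"gripper":-1,"linear":[0,0,-0.03],"delta_rot":[0,0,0]},
    {"gripper":-1,"linear":[0,0,-0.041],"delta_rot":[0,0,0]},
    {"gripper":-1,"linear":[0,0,-0.041],"delta_rot":[0,0,0]},
    {"gripper":0.4,"linear":[0,0,-0.041],"delta_rot":[0,0,0]},
    {"gripper":1,"linear":[0,0,-0.041],"delta_rot":[0,0,0]},
    {"gripper":1,"linear":[0,0,-0.041],"delta_rot":[0,0,0]},
    {"gripper":1,"linear":[0,0,-0.041],"delta_rot":[0,0,0]},
    {"gripper":1,"linear":[0,0,-0.041],"delta_rot":[0,0,0]}
  ]
}}

```text
clock: 15.3
position: [0.5769, -0.4, 0.0014]
ee_rot: [0.002, 0.117, 0.993, -0.001]
contact_force: [0.8, 1.0, 6.5]
width: 0.0582
gripper_force: 43.5
```

Call:
{"op": "send_rows", "data": {
  "increments": [
    {"gripper":1,"linear":[0,0,0],"delta_rot":[0,0,0]},
    {"gripper":1,"linear":[0,0,0.04],"delta_rot":[0,0,0]},
    {"gripper":1,"linear":[0,0,0.08],"delta_rot":[0,0,0]},
    {"gripper":1,"linear":[0,0,0.12],"delta_rot":[0,0,0]},
    {"gripper":1,"linear":[0,0,0.14],"delta_rot":[0,0,0]},
    {"gripper":1,"linear":[0,0,0.14],"delta_rot":[0,0,0]}
  ]
}}

```text
clock: 15.9
position: [0.5776, -0.4008, 0.1439]
ee_rot: [0.004, 0.117, 0.993, -0.002]
contact_force: [0.8, 0.2, -0.4]
width: 0.0582
gripper_force: 43.6
```

```bash
python3 chk.py
```

```text
16.0 [ 0.5754 -0.3989  0.1388] 0.0584873450117099 43.555870056152344 [-0.  -0.2 -1. ]
(array([264.6, 219.3]), [233, 206, 302, 239, 853])
top [253.3 227. ] [20, 19, 17, 17, 230] [0.5657 0.0078] [0.5632 0.0061] [0.5608 0.0044] [0.5584 0.0027]
scene [333.2 292.6] [30, 35, 18, 16, 233] [ 0.5545 -0.0009] [0.5605 0.0049] [0.5665 0.0107] [0.5725 0.0166]
```

Call:
{"op": "send_rows", "data": {
  "increments": [
    {"gripper":1,"linear":[0,0.03,0.0],"delta_rot":[0,0,0]},
    {"gripper":1,"linear":[-0.003,0.075,0.0],"delta_rot":[0,0,0]},
    {"gripper":1,"linear":[-0.005,0.123,0.0],"delta_rot":[0,0,0]},
    {"gripper":1,"linear":[-0.007,0.171,0],"delta_rot":[0,0,0]},
    {"gripper":1,"linear":[-0.009,0.219,0],"delta_rot":[0,0,0]},
    {"gripper":1,"linear":[-0.012,0.267,0],"delta_rot":[0,0,0]},
    {"gripper":1,"linear":[-0.012,0.315,0],"delta_rot":[0,0,0]},
    {"gripper":1,"linear":[-0.012,0.36,0],"delta_rot":[0,0,0]}
  ]
}}

```text
clock: 16.8
position: [0.5616, -0.0369, 0.1368]
ee_rot: [-0.002, 0.117, 0.993, 0.0]
contact_force: [0.9, -0.5, 0.6]
width: 0.0586
gripper_force: 43.6
```

Call:
{"op": "send_rows", "data": {
  "increments": [
    {"gripper":1,"linear":[0,0.0355,-0.01],"delta_rot":[0,0,0]},
    {"gripper":1,"linear":[0,0.0455,-0.04],"delta_rot":[0,0,0]},
    {"gripper":1,"linear":[0,0.0455,-0.065],"delta_rot":[0,0,0]},
    {"gripper":1,"linear":[0,0.0455,-0.078],"delta_rot":[0,0,0]},
    {"gripper":1,"linear":[0,0.0455,-0.081],"delta_rot":[0,0,0]},
    {"gripper":1,"linear":[0,0.0455,-0.081],"delta_rot":[0,0,0]}
  ]
}}

```text
clock: 17.4
position: [0.5635, 0.0058, 0.0575]
ee_rot: [-0.001, 0.117, 0.993, -0.0]
contact_force: [0.7, -0.0, -0.0]
width: 0.0581
gripper_force: 43.6
```

```bash
python3 chk.py
```

```text
17.5 [0.5646 0.0056 0.0589] 0.05828336318703189 43.560388684272766 [-0.2  0.6 -0.1]
(array([241. , 242.7]), [235, 234, 249, 251, 177])
scene [328.9 290. ] [30, 32, 10, 15, 87] [ 0.5587 -0.0134] [ 0.5646 -0.0074] [ 0.5706 -0.0013] [0.5765 0.0047]
```

Call:
{"op": "send_rows", "data": {
  "increments": [
    {"gripper":1,"linear":[0,0,-0.003],"delta_rot":[0,0,0]},
    {"gripper":1,"linear":[0,0,-0.0035],"delta_rot":[0,0,0]},
    {"gripper":0.2,"linear":[0,0,-0.0035],"delta_rot":[0,0,0]},
    {"gripper":-1,"linear":[0,0,-0.003],"delta_rot":[0,0,0]},
    {"gripper":-1,"linear":[0,0,-0.001],"delta_rot":[0,0,0]},
    {"gripper":-1,"linear":[0,0,-0.001],"delta_rot":[0,0,0]},
    {"gripper":-1,"linear":[0,0,0.04],"delta_rot":[0,0,0]},
    {"gripper":-1,"linear":[0,0,0.08],"delta_rot":[0,0,0]}
  ]
}}

```text
clock: 18.3
position: [0.5628, 0.0064, 0.1382]
ee_rot: [-0.002, 0.117, 0.993, 0.0]
contact_force: [1.3, 0.2, 0.2]
width: 0.0854
gripper_force: 0.0
```

Call:
{"op": "send_rows", "data": {
  "increments": [
    {"gripper":-1,"linear":[-0.01,-0.04,0],"delta_rot":[0,0,0]},
    {"gripper":-1,"linear":[-0.025,-0.085,0],"delta_rot":[0,0,0]},
    {"gripper":-1,"linear":[-0.04,-0.13,0],"delta_rot":[0,0,0]},
    {"gripper":-1,"linear":[-0.055,-0.175,0],"delta_rot":[0,0,0]},
    {"gripper":-1,"linear":[-0.07,-0.22,0],"delta_rot":[0,0,0]},
    {"gripper":-1,"linear":[-0.085,-0.265,0],"delta_rot":[0,0,0]},
    {"gripper":-1,"linear":[-0.1,-0.31,0],"delta_rot":[0,0,0]},
    {"gripper":-1,"linear":[-0.115,-0.355,-0.02],"delta_rot":[0,0,0]}
  ]
}}

```text
clock: 19.1
position: [0.45, -0.3509, 0.1213]
ee_rot: [0.003, 0.117, 0.993, -0.002]
contact_force: [0.4, -0.1, -0.2]
width: 0.0855
gripper_force: 0.0
```

Call:
{"op": "send_rows", "data": {
  "increments": [
    {"gripper":-1,"linear":[-0.003,-0.03,-0.02],"delta_rot":[0,0,0]},
    {"gripper":-1,"linear":[-0.003,-0.03,-0.06],"delta_rot":[0,0,0]},
    {"gripper":-1,"linear":[-0.003,-0.03,-0.078],"delta_rot":[0,0,0]},
    {"gripper":-1,"linear":[-0.003,-0.03,-0.078],"delta_rot":[0,0,0]}
  ]
}}

```text
clock: 19.5
position: [0.4442, -0.3759, 0.0379]
ee_rot: [-0.003, 0.118, 0.993, 0.002]
contact_force: [0.6, -0.2, 0.1]
width: 0.0854
gripper_force: 0.0
```

```bash
python3 chk.py
```

```text
19.6 [ 0.4465 -0.3776  0.0411] 0.08532723541990629 0.0 [ 1.  -0.2  1.1]
(array([251.4, 228.4]), [232, 206, 277, 251, 921])
top [252.8 226. ] [20, 18, 17, 17, 234] [0.5683 0.0092] [0.5659 0.0074] [0.5634 0.0057] [0.561 0.004]
scene [333.5 289.6] [30, 32, 18, 16, 238] [ 0.5485 -0.007 ] [ 0.5546 -0.0011] [0.5607 0.0049] [0.5668 0.0108]
```

Pile is straight: the top of dish 3 is within 0.5 mm. Now the fourth.

Call:
{"op": "send_rows", "data": {
  "increments": [
    {"gripper":-1,"linear":[0,0,-0.03],"delta_rot":[0,0,0]},
    {"gripper":-1,"linear":[0,0,-0.041],"delta_rot":[0,0,0]},
    {"gripper":-1,"linear":[0,0,-0.041],"delta_rot":[0,0,0]},
    {"gripper":0.4,"linear":[0,0,-0.041],"delta_rot":[0,0,0]},
    {"gripper":1,"linear":[0,0,-0.041],"delta_rot":[0,0,0]},
    {"gripper":1,"linear":[0,0,-0.041],"delta_rot":[0,0,0]},
    {"gripper":1,"linear":[0,0,-0.041],"delta_rot":[0,0,0]},
    {"gripper":1,"linear":[0,0,-0.041],"delta_rot":[0,0,0]}
  ]
}}

```text
clock: 20.4
position: [0.4472, -0.3783, 0.0017]
ee_rot: [0.001, 0.117, 0.993, -0.001]
contact_force: [0.2, 0.3, 6.7]
width: 0.0582
gripper_force: 42.8
```

Call:
{"op": "send_rows", "data": {
  "increments": [
    {"gripper":1,"linear":[0,0,0],"delta_rot":[0,0,0]},
    {"gripper":1,"linear":[0,0,0.04],"delta_rot":[0,0,0]},
    {"gripper":1,"linear":[0,0,0.08],"delta_rot":[0,0,0]},
    {"gripper":1,"linear":[0,0,0.12],"delta_rot":[0,0,0]},
    {"gripper":1,"linear":[0,0,0.14],"delta_rot":[0,0,0]},
    {"gripper":1,"linear":[0,0,0.14],"delta_rot":[0,0,0]}
  ]
}}

```text
clock: 21.0
position: [0.4479, -0.3793, 0.144]
ee_rot: [0.003, 0.117, 0.993, -0.003]
contact_force: [0.3, 0.3, -0.6]
width: 0.0583
gripper_force: 43.5
```

```bash
python3 chk.py
```

```text
21.1 [ 0.446  -0.3772  0.1398] 0.05838025440422941 43.50213289260864 [ 0.3  0.3 -0.7]
(array([251.4, 228.4]), [232, 206, 277, 251, 922])
top [252.7 226. ] [19, 18, 18, 17, 234] [0.5683 0.0094] [0.5659 0.0077] [0.5634 0.006 ] [0.561  0.0043]
scene [333.5 289.6] [30, 32, 18, 16, 237] [ 0.5485 -0.007 ] [ 0.5546 -0.0011] [0.5607 0.0049] [0.5668 0.0108]
```

Call:
{"op": "send_rows", "data": {
  "increments": [
    {"gripper":1,"linear":[0.01,0.03,0.01],"delta_rot":[0,0,0]},
    {"gripper":1,"linear":[0.025,0.075,0.01],"delta_rot":[0,0,0]},
    {"gripper":1,"linear":[0.04,0.12,0.01],"delta_rot":[0,0,0]},
    {"gripper":1,"linear":[0.055,0.165,0.01],"delta_rot":[0,0,0]},
    {"gripper":1,"linear":[0.07,0.21,0.01],"delta_rot":[0,0,0]},
    {"gripper":1,"linear":[0.085,0.255,0.01],"delta_rot":[0,0,0]},
    {"gripper":1,"linear":[0.1,0.3,0.01],"delta_rot":[0,0,0]},
    {"gripper":1,"linear":[0.115,0.345,0.01],"delta_rot":[0,0,0]}
  ]
}}

```text
clock: 21.9
position: [0.5601, -0.0303, 0.1476]
ee_rot: [-0.002, 0.117, 0.993, 0.0]
contact_force: [0.4, -1.0, -1.2]
width: 0.0582
gripper_force: 43.5
```

Call:
{"op": "send_rows", "data": {
  "increments": [
    {"gripper":1,"linear":[0.003,0.03,0],"delta_rot":[0,0,0]},
    {"gripper":1,"linear":[0.003,0.04,-0.02],"delta_rot":[0,0,0]},
    {"gripper":1,"linear":[0.003,0.04,-0.05],"delta_rot":[0,0,0]},
    {"gripper":1,"linear":[0.003,0.04,-0.068],"delta_rot":[0,0,0]},
    {"gripper":1,"linear":[0.003,0.04,-0.073],"delta_rot":[0,0,0]},
    {"gripper":1,"linear":[0.003,0.04,-0.073],"delta_rot":[0,0,0]}
  ]
}}

```text
clock: 22.5
position: [0.5623, 0.0079, 0.0749]
ee_rot: [-0.003, 0.117, 0.993, 0.0]
contact_force: [0.3, -0.8, -0.1]
width: 0.0585
gripper_force: 43.6
```

```bash
python3 chk.py
```

```text
22.6 [0.5638 0.0075 0.076 ] 0.05850156931049924 43.62635850906372 [0.2 0.2 0.2]
(array([240.6, 242.2]), [235, 234, 248, 251, 169])
scene [330.1 287.5] [31, 30, 10, 15, 91] [ 0.5517 -0.017 ] [ 0.5578 -0.0109] [ 0.5638 -0.0048] [0.5699 0.0013]
```

Call:
{"op": "send_rows", "data": {
  "increments": [
    {"gripper":1,"linear":[0,0,-0.003],"delta_rot":[0,0,0]},
    {"gripper":1,"linear":[0,0,-0.0035],"delta_rot":[0,0,0]},
    {"gripper":0.2,"linear":[0,0,-0.0035],"delta_rot":[0,0,0]},
    {"gripper":-1,"linear":[0,0,-0.003],"delta_rot":[0,0,0]},
    {"gripper":-1,"linear":[0,0,-0.001],"delta_rot":[0,0,0]},
    {"gripper":-1,"linear":[0,0,-0.001],"delta_rot":[0,0,0]},
    {"gripper":-1,"linear":[0,0,0.04],"delta_rot":[0,0,0]},
    {"gripper":-1,"linear":[0,0,0.08],"delta_rot":[0,0,0]}
  ]
}}

```text
clock: 23.4
position: [0.5631, 0.0077, 0.1567]
ee_rot: [-0.002, 0.117, 0.993, 0.0]
contact_force: [0.9, -0.5, 0.2]
width: 0.0853
gripper_force: 0.0
```

Call:
{"op": "send_rows", "data": {
  "increments": [
    {"gripper":-1,"linear":[0,-0.03,0.01],"delta_rot":[0,0,0]},
    {"gripper":-1,"linear":[0.004,-0.07,0.01],"delta_rot":[0,0,0]},
    {"gripper":-1,"linear":[0.01,-0.11,0.01],"delta_rot":[0,0,0.1]},
    {"gripper":-1,"linear":[0.017,-0.15,0],"delta_rot":[0,0,0.2]},
    {"gripper":-1,"linear":[0.0175,-0.2,0],"delta_rot":[0,0,0.3]},
    {"gripper":-1,"linear":[0.0175,-0.25,0],"delta_rot":[0,0,0.344]},
    {"gripper":-1,"linear":[0.0175,-0.27,0],"delta_rot":[0,0,0.344]},
    {"gripper":-1,"linear":[0.0175,-0.27,0],"delta_rot":[0,0,0.344]}
  ]
}}

```text
clock: 24.2
position: [0.5815, -0.2657, 0.1565]
ee_rot: [-0.0, -0.052, 0.999, -0.0]
contact_force: [-0.7, 0.0, -0.5]
width: 0.0854
gripper_force: 0.0
```

```bash
python3 chk.py
python3 - <<'E'
from h import *
s=get_state();print(s['ee_rot'].round(4))
T=cam('top');S=cam('scene')
a=cv2.resize(T[0][180:280,150:350],None,fx=3.5,fy=3.5,interpolation=cv2.INTER_CUBIC);cv2.imwrite('pics/t5.png',a)
E
```

```text
24.3 [ 0.5814 -0.2618  0.1566] 0.08504650190319364 0.0 [0.2 0.9 0.5]
(array([251.5, 228.8]), [232, 206, 277, 251, 882])
top [251.5 224.9] [18, 17, 18, 17, 241] [0.5713 0.0126] [0.5688 0.0108] [0.5663 0.0091] [0.5638 0.0073]
scene [334.1 286.9] [30, 29, 19, 17, 250] [ 0.5424 -0.012 ] [ 0.5486 -0.006 ] [0.5548 0.    ] [0.561 0.006]
[-3.000e-04 -5.390e-02  9.985e-01  9.000e-04]
```

View pics/t5.png

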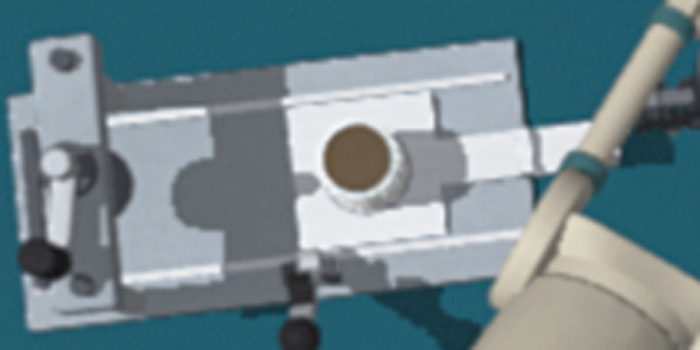

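The top view shows all four dishes in one column at crop (360,165) on the tray, with the tray unmoved and the lug at about crop (610,150) under the arm. Now I'll pinch the lug.

Call:
{"op": "send_rows", "data": {
  "increments": [
    {"gripper":-1,"linear":[0.001,0.04,0],"delta_rot":[0,0,0]},
    {"gripper":-1,"linear":[0.001,0.075,0],"delta_rot":[0,0,0]},
    {"gripper":-1,"linear":[0.001,0.087,-0.02],"delta_rot":[0,0,0]},
    {"gripper":-1,"linear":[0.001,0.087,-0.05],"delta_rot":[0,0,0]},
    {"gripper":-1,"linear":[0.001,0.087,-0.08],"delta_rot":[0,0,0]},
    {"gripper":-1,"linear":[0.001,0.087,-0.08],"delta_rot":[0,0,0]}
  ]
}}

```text
clock: 25.0
position: [0.5795, -0.1719, 0.0734]
ee_rot: [-0.004, -0.056, 0.998, 0.002]
contact_force: [-0.9, -0.5, -0.2]
width: 0.0854
gripper_force: 0.0
```

Run:
```python
from h import *
s=get_state();print(s['position'].round(4))
S=cam('scene');cv2.imwrite('pics/s6.png',cv2.resize(S[0][210:410,240:440],None,fx=3,fy=3))
```

```text
[ 0.5795 -0.1719  0.0734]
```

View pics/s6.png

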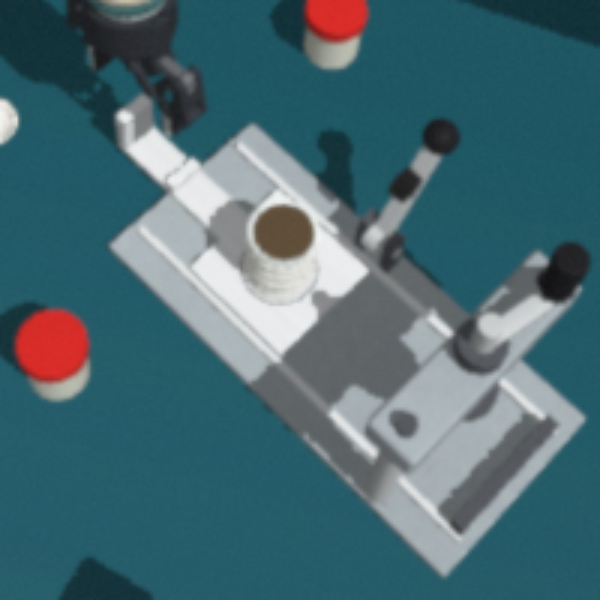

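The scene crop shows a straight pile of four at (283,255), and the gripper over the lug at (135,120) with a finger on each side. Now I'll lower and close gently.

Call:
{"op": "send_rows", "data": {
  "increments": [
    {"gripper":-1,"linear":[0,-0.001,-0.02],"delta_rot":[0,0,0]},
    {"gripper":-0.5,"linear":[0,-0.001,-0.036],"delta_rot":[0,0,0]},
    {"gripper":0.2,"linear":[0,-0.001,-0.036],"delta_rot":[0,0,0]},
    {"gripper":0.4,"linear":[0,-0.001,-0.036],"delta_rot":[0,0,0]},
    {"gripper":0.55,"linear":[0,-0.001,-0.036],"delta_rot":[0,0,0]},
    {"gripper":0.6,"linear":[0,-0.001,-0.036],"delta_rot":[0,0,0]},
    {"gripper":0.65,"linear":[0,-0.001,-0.036],"delta_rot":[0,0,0]},
    {"gripper":0.7,"linear":[0,-0.001,-0.036],"delta_rot":[0,0,0]}
  ],
  "newtons": 25
}}

```text
clock: 25.85
position: [0.5829, -0.176, 0.0415]
ee_rot: [0.0, -0.054, 0.999, 0.0]
contact_force: [1.2, 2.2, 1.3]
width: 0.0128
gripper_force: 0.9
```

Call:
{"op": "send_rows", "data": {
  "increments": [
    {"gripper":0.74,"linear":[0,0,0],"delta_rot":[0,0,0]},
    {"gripper":0.78,"linear":[0,0,0],"delta_rot":[0,0,0]},
    {"gripper":1,"linear":[0,0,0],"delta_rot":[0,0,0]},
    {"gripper":1,"linear":[0,0,0],"delta_rot":[0,0,0]},
    {"gripper":1,"linear":[0,0,0],"delta_rot":[0,0,0]},
    {"gripper":1,"linear":[0,0,0],"delta_rot":[0,0,0]}
  ]
}}

```text
clock: 26.45
position: [0.5829, -0.1759, 0.0414]
ee_rot: [0.0, -0.054, 0.999, 0.0]
contact_force: [-0.1, 4.7, 5.0]
width: 0.0114
gripper_force: 25.0
```

```bash
python3 chk.py
```

```text
26.55 [ 0.5829 -0.1759  0.0414] 0.011658128083757288 25.01927822828293 [-0.2  3.7  6. ]
(array([249.7, 227.4]), [233, 206, 274, 251, 817])
top [251.8 224.9] [18, 17, 18, 17, 241] [0.5713 0.0118] [0.5688 0.01  ] [0.5663 0.0083] [0.5638 0.0066]
scene [333.8 286.8] [30, 29, 19, 17, 251] [ 0.5428 -0.0127] [ 0.549  -0.0067] [ 0.5552 -0.0007] [0.5614 0.0054]
```

Call:
{"op": "send_rows", "data": {
  "increments": [
    {"gripper":1,"linear":[-0.0002,0.002,0],"delta_rot":[0,0,0]},
    {"gripper":1,"linear":[-0.0006,0.006,0],"delta_rot":[0,0,0]},
    {"gripper":1,"linear":[-0.0013,0.012,0],"delta_rot":[0,0,0]},
    {"gripper":1,"linear":[-0.002,0.019,0],"delta_rot":[0,0,0]},
    {"gripper":1,"linear":[-0.0028,0.026,0],"delta_rot":[0,0,0]},
    {"gripper":1,"linear":[-0.0036,0.033,0],"delta_rot":[0,0,0]},
    {"gripper":1,"linear":[-0.0043,0.04,0],"delta_rot":[0,0,0]},
    {"gripper":1,"linear":[-0.005,0.047,0],"delta_rot":[0,0,0]}
  ]
}}

```text
clock: 27.35
position: [0.579, -0.1317, 0.0415]
ee_rot: [0.001, -0.055, 0.998, -0.002]
contact_force: [1.5, -5.3, 3.6]
width: 0.0117
gripper_force: 24.9
```

Call:
{"op": "send_rows", "data": {
  "increments": [
    {"gripper":1,"linear":[-0.0007,0.007,0],"delta_rot":[0,0,0]},
    {"gripper":1,"linear":[-0.0015,0.014,0],"delta_rot":[0,0,0]},
    {"gripper":1,"linear":[-0.0023,0.021,0],"delta_rot":[0,0,0]},
    {"gripper":1,"linear":[-0.003,0.028,0],"delta_rot":[0,0,0]},
    {"gripper":1,"linear":[-0.0038,0.035,0],"delta_rot":[0,0,0]},
    {"gripper":1,"linear":[-0.0046,0.042,0],"delta_rot":[0,0,0]},
    {"gripper":1,"linear":[-0.0053,0.049,0],"delta_rot":[0,0,0]},
    {"gripper":1,"linear":[-0.0061,0.056,0],"delta_rot":[0,0,0]}
  ]
}}

```text
clock: 28.15
position: [0.573, -0.0756, 0.0415]
ee_rot: [0.001, -0.055, 0.998, -0.002]
contact_force: [2.6, -5.4, 4.2]
width: 0.0114
gripper_force: 25.0
```

Call:
{"op": "send_rows", "data": {
  "increments": [
    {"gripper":1,"linear":[-0.0007,0.007,0],"delta_rot":[0,0,0]},
    {"gripper":1,"linear":[-0.0015,0.014,0],"delta_rot":[0,0,0]},
    {"gripper":1,"linear":[-0.0023,0.021,0],"delta_rot":[0,0,0]},
    {"gripper":1,"linear":[-0.003,0.028,0],"delta_rot":[0,0,0]},
    {"gripper":1,"linear":[-0.0038,0.035,0],"delta_rot":[0,0,0]},
    {"gripper":1,"linear":[-0.0046,0.042,0],"delta_rot":[0,0,0]},
    {"gripper":1,"linear":[-0.0051,0.047,0],"delta_rot":[0,0,0]},
    {"gripper":1,"linear":[-0.0054,0.05,0],"delta_rot":[0,0,0]}
  ]
}}

```text
clock: 28.95
position: [0.5675, -0.0252, 0.0415]
ee_rot: [0.001, -0.055, 0.998, -0.002]
contact_force: [0.6, -5.3, 4.4]
width: 0.0112
gripper_force: 25.0
```

Run:
```python
from h import *
s=get_state();print(s['position'].round(4),s['width'],s['gripper_force'],s['contact_force'].round(1))
S=cam('scene');T=cam('top')
a=cv2.resize(S[0][230:380,270:430],None,fx=2.5,fy=2.5);b=cv2.resize(T[0][170:320,140:300],None,fx=2.5,fy=2.5)
cv2.imwrite('pics/st7.png',np.hstack([a,b]))
```

```text
[ 0.5675 -0.0252  0.0415] 0.011156489072982187 24.99822288751602 [ 0.6 -5.3  4.4]
```

View pics/st7.png

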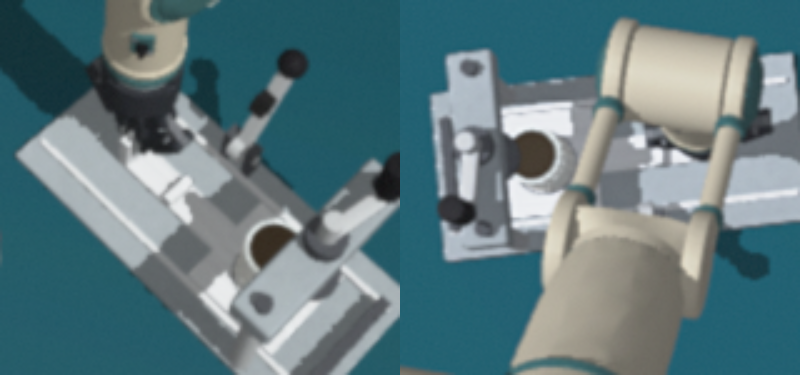

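The pile still stands straight, with its front edge going under the bridge at about crop (265,245). About 36 mm remain.

Call:
{"op": "send_rows", "data": {
  "increments": [
    {"gripper":1,"linear":[-0.0002,0.002,0],"delta_rot":[0,0,0]},
    {"gripper":1,"linear":[-0.0006,0.006,0],"delta_rot":[0,0,0]},
    {"gripper":1,"linear":[-0.0012,0.011,0],"delta_rot":[0,0,0]},
    {"gripper":1,"linear":[-0.0017,0.016,0],"delta_rot":[0,0,0]},
    {"gripper":1,"linear":[-0.0023,0.021,0],"delta_rot":[0,0,0]},
    {"gripper":1,"linear":[-0.0027,0.025,0],"delta_rot":[0,0,0]},
    {"gripper":1,"linear":[-0.003,0.028,0],"delta_rot":[0,0,0]},
    {"gripper":1,"linear":[-0.0032,0.03,0],"delta_rot":[0,0,0]}
  ]
}}

```text
clock: 29.85
position: [0.5641, 0.005, 0.0415]
ee_rot: [0.001, -0.055, 0.998, -0.001]
contact_force: [0.2, -6.0, 5.5]
width: 0.0116
gripper_force: 25.1
```

Call:
{"op": "send_rows", "data": {
  "increments": [
    {"gripper":1,"linear":[-0.0002,0.0015,0],"delta_rot":[0,0,0]},
    {"gripper":1,"linear":[-0.0003,0.003,0],"delta_rot":[0,0,0]},
    {"gripper":1,"linear":[-0.0005,0.0045,0],"delta_rot":[0,0,0]},
    {"gripper":1,"linear":[-0.0006,0.006,0],"delta_rot":[0,0,0]},
    {"gripper":1,"linear":[-0.0006,0.006,0],"delta_rot":[0,0,0]}
  ]
}}

```text
clock: 30.35
position: [0.5635, 0.011, 0.0415]
ee_rot: [0.001, -0.055, 0.998, -0.001]
contact_force: [1.3, -5.2, 4.5]
width: 0.0113
gripper_force: 25.2
```

Not at the stop yet, so I'll continue in small steps and watch the force.

Call:
{"op": "send_rows", "data": {
  "increments": [
    {"gripper":1,"linear":[-0.0001,0.001,0],"delta_rot":[0,0,0]},
    {"gripper":1,"linear":[-0.0002,0.002,0],"delta_rot":[0,0,0]},
    {"gripper":1,"linear":[-0.0002,0.002,0],"delta_rot":[0,0,0]}
  ]
}}

```text
clock: 30.65
position: [0.5633, 0.0124, 0.0414]
ee_rot: [0.001, -0.055, 0.998, -0.002]
contact_force: [0.1, -6.8, 4.9]
width: 0.0115
gripper_force: 25.2
```

Call:
{"op": "send_rows", "data": {
  "increments": [
    {"gripper":1,"linear":[-0.0001,0.001,0],"delta_rot":[0,0,0]},
    {"gripper":1,"linear":[-0.0002,0.002,0],"delta_rot":[0,0,0]},
    {"gripper":1,"linear":[-0.0002,0.002,0],"delta_rot":[0,0,0]}
  ]
}}

```text
clock: 30.95
position: [0.5633, 0.0125, 0.0415]
ee_rot: [0.001, -0.056, 0.998, -0.003]
contact_force: [0.6, -12.9, 4.7]
width: 0.0117
gripper_force: 25.5
```

The tray met the stop: the force rose to 13 N with no further travel. Next I'll ease off, open, lift and go round behind the lever.

Call:
{"op": "send_rows", "data": {
  "increments": [
    {"gripper":1,"linear":[0,-0.002,0],"delta_rot":[0,0,0]},
    {"gripper":0.6,"linear":[0,-0.002,0],"delta_rot":[0,0,0]},
    {"gripper":0.4,"linear":[0,-0.002,0],"delta_rot":[0,0,0]},
    {"gripper":0.2,"linear":[0,-0.002,0],"delta_rot":[0,0,0]},
    {"gripper":0.2,"linear":[0,-0.002,0.01],"delta_rot":[0,0,0]},
    {"gripper":0.2,"linear":[0,-0.002,0.05],"delta_rot":[0,0,0]},
    {"gripper":0.2,"linear":[0,-0.002,0.1],"delta_rot":[0,0,0]},
    {"gripper":0.2,"linear":[0,-0.002,0.15],"delta_rot":[0,0,0]}
  ]
}}

```text
clock: 31.75
position: [0.5614, 0.015, 0.1927]
ee_rot: [-0.001, -0.055, 0.998, 0.0]
contact_force: [1.0, 0.6, 0.5]
width: 0.0341
gripper_force: 0.0
```

Call:
{"op": "send_rows", "data": {
  "increments": [
    {"gripper":1,"linear":[0,0,0.04],"delta_rot":[0,0,0]},
    {"gripper":1,"linear":[-0.04,0.003,0.05],"delta_rot":[0,0,0]},
    {"gripper":1,"linear":[-0.08,0.008,0.05],"delta_rot":[0,0,0]},
    {"gripper":1,"linear":[-0.12,0.015,0.05],"delta_rot":[0,0,0]},
    {"gripper":1,"linear":[-0.16,0.02,0.05],"delta_rot":[0,0,0]},
    {"gripper":1,"linear":[-0.195,0.022,0.05],"delta_rot":[0,0,0]},
    {"gripper":1,"linear":[-0.195,0.022,0.05],"delta_rot":[0,0,0]}
  ]
}}

```text
clock: 32.45
position: [0.3618, 0.0375, 0.2412]
ee_rot: [-0.001, -0.055, 0.998, 0.0]
contact_force: [0.3, 0.4, 0.1]
width: 0.0
gripper_force: 0.0
```

Run:
```python
from h import *
s=get_state();print(s['clock'],s['position'].round(4),s['width'],s['contact_force'].round(1))
S=cam('scene');T=cam('top')
a=cv2.resize(S[0][230:380,270:430],None,fx=2.5,fy=2.5);b=cv2.resize(T[0][170:320,140:300],None,fx=2.5,fy=2.5)
cv2.imwrite('pics/st8.png',np.hstack([a,b]))
```

```text
32.45 [0.3618 0.0375 0.2412] 2.6243997883593085e-05 [0.3 0.4 0.1]
```

View pics/st8.png

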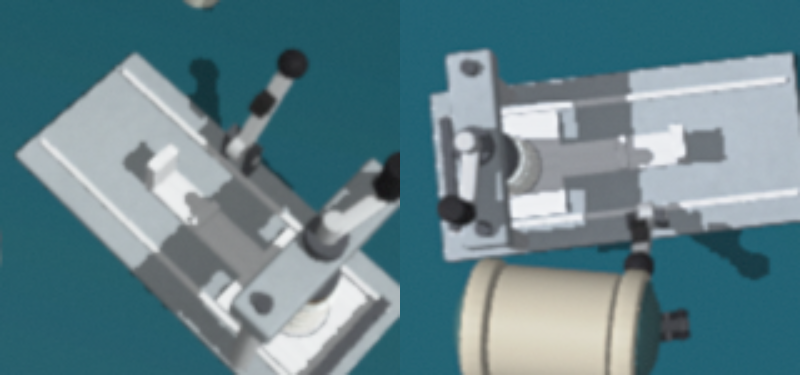

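Tray is home at the stop with the pile under the bridge and foot. The lever ball is still open, at top-crop (638,262). The gripper is behind it, so I'll lower and push.

Call:
{"op": "send_rows", "data": {
  "increments": [
    {"gripper":1,"linear":[0,-0.004,-0.04],"delta_rot":[0,0,0]},
    {"gripper":1,"linear":[0,-0.004,-0.08],"delta_rot":[0,0,0]},
    {"gripper":1,"linear":[0,-0.004,-0.101],"delta_rot":[0,0,0]},
    {"gripper":1,"linear":[0.015,-0.0025,-0.101],"delta_rot":[0,0,0]},
    {"gripper":1,"linear":[0.03,-0.001,-0.101],"delta_rot":[0,0,0]}
  ]
}}

```text
clock: 33.05
position: [0.4001, 0.0355, 0.1405]
ee_rot: [0.001, -0.054, 0.999, -0.0]
contact_force: [1.0, -0.1, 0.0]
width: -0.0
gripper_force: 0.0
```

Call:
{"op": "send_rows", "data": {
  "increments": [
    {"gripper":1,"linear":[0.01,0.001,0],"delta_rot":[0,0,0]},
    {"gripper":1,"linear":[0.02,0.002,0],"delta_rot":[0,0,0]},
    {"gripper":1,"linear":[0.03,0.003,0.0],"delta_rot":[0,0,0]},
    {"gripper":1,"linear":[0.04,0.004,0.003],"delta_rot":[0,0,0]},
    {"gripper":1,"linear":[0.05,0.0055,0.006],"delta_rot":[0,0,0]},
    {"gripper":1,"linear":[0.06,0.0065,0.008],"delta_rot":[0,0,0]},
    {"gripper":1,"linear":[0.068,0.0075,0.008],"delta_rot":[0,0,0]},
    {"gripper":1,"linear":[0.074,0.008,0.008],"delta_rot":[0,0,0]}
  ]
}}

```text
clock: 33.85
position: [0.472, 0.0436, 0.148]
ee_rot: [0.0, -0.055, 0.999, 0.0]
contact_force: [0.2, 0.2, -0.4]
width: -0.0001
gripper_force: 0.0
```

Call:
{"op": "send_rows", "data": {
  "increments": [
    {"gripper":1,"linear":[0.006,0.0006,0],"delta_rot":[0,0,0]},
    {"gripper":1,"linear":[0.012,0.0013,0],"delta_rot":[0,0,0]},
    {"gripper":1,"linear":[0.012,0.0013,0],"delta_rot":[0,0,0]}
  ]
}}

```text
clock: 34.15
position: [0.4839, 0.0448, 0.1479]
ee_rot: [0.0, -0.055, 0.999, 0.0]
contact_force: [0.3, 0.4, -0.6]
width: 0.0002
gripper_force: 0.0
```

Run:
```python
from h import *
s=get_state();print(s['clock'],s['position'].round(4),s['width'],s['contact_force'].round(1))
S=cam('scene')
h=cv2.inRange(S[0],(0,0,0),(60,60,60));h[:230]=0;h[340:]=0;h[:,:280]=0;h[:,420:]=0
for b in blobs(h>0,20):print(b)
```

```text
34.15 [0.4839 0.0448 0.1479] 0.0002162430947104682 [ 0.3  0.4 -0.6]
(array([306.3, 241.3]), [280, 230, 49, 29, 746])
(array([374.7, 251.7]), [353, 230, 43, 42, 936])
(array([369.6, 293.8]), [367, 289, 7, 11, 36])
(array([333.1, 318. ]), [328, 313, 11, 11, 91])
```

Call:
{"op": "send_rows", "data": {
  "increments": [
    {"gripper":1,"linear":[0,0,0.04],"delta_rot":[0,0,0]},
    {"gripper":1,"linear":[-0.02,0,0.08],"delta_rot":[0,0,0]},
    {"gripper":1,"linear":[-0.06,0,0.12],"delta_rot":[0,0,0]},
    {"gripper":1,"linear":[-0.09,0,0.15],"delta_rot":[0,0,0]},
    {"gripper":1,"linear":[-0.09,0,0.17],"delta_rot":[0,0,0]},
    {"gripper":1,"linear":[-0.09,0,0.17],"delta_rot":[0,0,0]}
  ]
}}

```text
clock: 34.8
position: [0.3935, 0.0448, 0.3211]
ee_rot: [0.004, -0.055, 0.999, -0.0]
contact_force: [-0.1, 0.3, -0.3]
width: -0.0002
gripper_force: 0.0
```

Run:
```python
from h import *
s=get_state();print(s['clock'],s['position'].round(4))
S=cam('scene');T=cam('top')
for C in(S,T):print(proj(C,[.6055,.0597,.045]))
q=np.array([.54265,.1935,.10815])
a=cv2.resize(S[0][230:380,270:430],None,fx=2.5,fy=2.5);b=cv2.resize(T[0][170:320,140:300],None,fx=2.5,fy=2.5)
cv2.imwrite('pics/st9.png',np.hstack([a,b]))
```

```text
34.8 [0.3935 0.0448 0.3211]
[333.07991285 319.89924414]
[233.0948939  211.43597667]
```

View pics/st9.png

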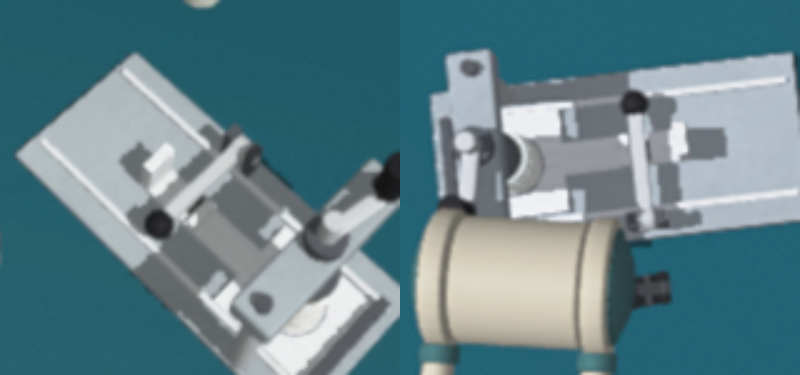

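The lever lies closed over the handle, with the ball at scene-crop (158,225), where predicted. The tray is home. Now the crank knob.

Call:
{"op": "send_rows", "data": {
  "increments": [
    {"gripper":-1,"linear":[0.02,0.035,0.01],"delta_rot":[0,0,0]},
    {"gripper":-1,"linear":[0.042,0.075,0.01],"delta_rot":[0,0,0]},
    {"gripper":-1,"linear":[0.064,0.115,0.01],"delta_rot":[0,0,0]},
    {"gripper":-1,"linear":[0.084,0.15,0],"delta_rot":[0,0,0]},
    {"gripper":-1,"linear":[0.084,0.15,0],"delta_rot":[0,0,0]},
    {"gripper":-1,"linear":[0.084,0.15,-0.04],"delta_rot":[0,0,0]},
    {"gripper":-1,"linear":[0.084,0.15,-0.06],"delta_rot":[0,0,0]},
    {"gripper":-1,"linear":[0.084,0.15,-0.06],"delta_rot":[0,0,0]}
  ],
  "newtons": 20
}}

```text
clock: 35.7
position: [0.4741, 0.1936, 0.2532]
ee_rot: [-0.005, -0.054, 0.998, -0.001]
contact_force: [0.0, -0.1, 0.0]
width: 0.0853
gripper_force: 0.0
```

Run:
```python
from h import *
s=get_state();print(s['clock'],s['position'].round(4),s['width'],s['contact_force'].round(1),s['qpos'].round(2))
S=cam('scene');cv2.imwrite('pics/s10.png',cv2.resize(S[0][250:400,330:490],None,fx=4,fy=4))
```

```text
35.7 [0.4741 0.1936 0.2532] 0.08530496587570073 [ 0.  -0.1  0. ] [ 0.25  0.17  1.59 -0.    1.39 -1.43]
```

View pics/s10.png

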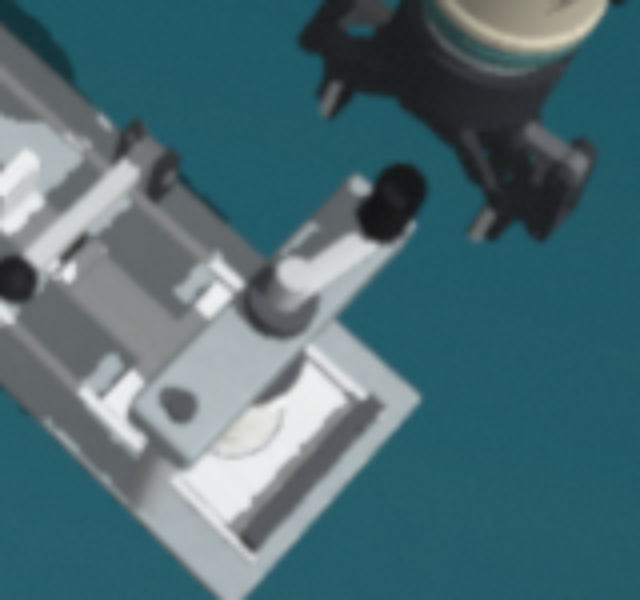

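Run:
```python
from h import *
s=get_state();print(s['position'].round(4))
S=load('scene');T=load('top')
for p in([.4741,.1936,.266],[.4777,.1948,.257],[.4777,.1948,.207]):print((proj(S,p)-[330,250])*4,proj(S,p),proj(T,p))
for C,(x0,y0,x1,y1) in((S,(415,280,450,320)),(T,(148,240,180,270))):
    m=C[0][y0:y1,x0:x1].max(2)<60
    for b in blobs(m,10):print(b[0]+[x0,y0],b[1])
```

```text
[0.4755 0.1939 0.2555]
[404.02920585 166.20123607] [431.00730146 291.55030902] [160.25294133 254.3415279 ]
[396.55271543 179.35311689] [429.13817886 294.83827922] [160.7316914  253.10670059]
[374.35662712 218.4758214 ] [423.58915678 304.61895535] [165.96269257 255.0590062 ]
[427.5 300.2] [4, 11, 17, 19, 216]
[162.8 253.8] [8, 9, 14, 11, 100]
```

The crop shows the knob at (400,190) between the two open fingers, and the measurement agrees to about 2 mm. I'll lower and grip.

Call:
{"op": "send_rows", "data": {
  "increments": [
    {"gripper":-1,"linear":[0.001,0.001,-0.015],"delta_rot":[0,0,0]},
    {"gripper":-1,"linear":[0.001,0.001,-0.033],"delta_rot":[0,0,0]},
    {"gripper":-1,"linear":[0.001,0.001,-0.033],"delta_rot":[0,0,0]},
    {"gripper":0,"linear":[0.001,0.001,-0.033],"delta_rot":[0,0,0]},
    {"gripper":0.3,"linear":[0.001,0.001,-0.033],"delta_rot":[0,0,0]},
    {"gripper":1,"linear":[0.001,0.001,-0.033],"delta_rot":[0,0,0]},
    {"gripper":1,"linear":[0.001,0.001,-0.033],"delta_rot":[0,0,0]},
    {"gripper":1,"linear":[0.001,0.001,-0.033],"delta_rot":[0,0,0]}
  ]
}}

```text
clock: 36.55
position: [0.4784, 0.1962, 0.2258]
ee_rot: [0.001, -0.055, 0.999, 0.0]
contact_force: [0.2, 0.6, 3.7]
width: 0.0255
gripper_force: 22.0
```

Run:
```python
from h import *
s=get_state();print(s['clock'],s['position'].round(4),s['width'],s['gripper_force'],s['contact_force'].round(1),s['qpos'].round(2))
```

```text
36.55 [0.4784 0.1962 0.2258] 0.025450285635637823 22.008238434791565 [0.2 0.6 3.7] [ 0.25  0.19  1.64  0.    1.31 -1.43]
```

Run:
```python
import numpy as np
p=lambda b:.065*np.array([-np.sin(b),-np.cos(b)])
b=1.61
for k in range(6):
    print(k,[ (p(b+.2*i)-p(b)).round(4).tolist() for i in range(1,9)]); b+=1.6
```

```text
0 [[0.0018, 0.0129], [0.0061, 0.0251], [0.0128, 0.0362], [0.0215, 0.0458], [0.032, 0.0535], [0.0438, 0.0589], [0.0564, 0.0619], [0.0694, 0.0623]]
1 [[0.0128, -0.0022], [0.0249, -0.0068], [0.0358, -0.0138], [0.0452, -0.0229], [0.0525, -0.0335], [0.0576, -0.0455], [0.0602, -0.0582], [0.0602, -0.0712]]
2 [[-0.0025, -0.0127], [-0.0076, -0.0247], [-0.0149, -0.0354], [-0.0242, -0.0445], [-0.0351, -0.0515], [-0.0472, -0.0563], [-0.0599, -0.0585], [-0.0729, -0.0581]]
3 [[-0.0126, 0.0029], [-0.0245, 0.0083], [-0.035, 0.0159], [-0.0438, 0.0255], [-0.0505, 0.0366], [-0.0549, 0.0488], [-0.0567, 0.0616], [-0.056, 0.0746]]
4 [[0.0033, 0.0126], [0.009, 0.0242], [0.0169, 0.0345], [0.0267, 0.043], [0.038, 0.0494], [0.0504, 0.0534], [0.0632, 0.0549], [0.0762, 0.0538]]
5 [[0.0125, -0.0037], [0.0239, -0.0097], [0.034, -0.0179], [0.0422, -0.028], [0.0483, -0.0394], [0.0519, -0.0519], [0.053, -0.0648], [0.0515, -0.0777]]
```

Call:
{"op": "send_rows", "data": {
  "increments": [
    {"gripper":1,"linear":[0.0018,0.0129,0],"delta_rot":[0,0,0]},
    {"gripper":1,"linear":[0.0061,0.0251,0],"delta_rot":[0,0,0]},
    {"gripper":1,"linear":[0.0128,0.0362,0],"delta_rot":[0,0,0]},
    {"gripper":1,"linear":[0.0215,0.0458,0],"delta_rot":[0,0,0]},
    {"gripper":1,"linear":[0.032,0.0535,0],"delta_rot":[0,0,0]},
    {"gripper":1,"linear":[0.0438,0.0589,0],"delta_rot":[0,0,0]},
    {"gripper":1,"linear":[0.0564,0.0619,0],"delta_rot":[0,0,0]},
    {"gripper":1,"linear":[0.0694,0.0623,0],"delta_rot":[0,0,0]}
  ]
}}

```text
clock: 37.35
position: [0.5481, 0.2588, 0.2257]
ee_rot: [0.0, -0.055, 0.998, -0.001]
contact_force: [-2.8, -4.3, 8.5]
width: 0.0253
gripper_force: 22.5
```

```bash
cat > ck.py <<'E'
from h import *
s=get_state();p=s['position'];d=p[:2]-[.5427,.1935];b=np.arctan2(-d[0],-d[1])%(2*np.pi)
print(s['clock'],p.round(4),s['width'],s['gripper_force'],s['contact_force'].round(1),'r',np.hypot(*d).round(4),'b',b.round(3),'a',(b+.108).round(3))
E
python3 ck.py
```

```text
37.35 [0.5481 0.2588 0.2257] 0.025317880618552457 22.468156814575195 [-2.8 -4.3  8.5] r 0.0655 b 3.223 a 3.331
```

Knob follows (r = 65.5 mm). I'll keep winding.

Call:
{"op": "send_rows", "data": {
  "increments": [
    {"gripper":1,"linear":[0.0128,-0.0022,0],"delta_rot":[0,0,0]},
    {"gripper":1,"linear":[0.0249,-0.0068,0],"delta_rot":[0,0,0]},
    {"gripper":1,"linear":[0.0358,-0.0138,0],"delta_rot":[0,0,0]},
    {"gripper":1,"linear":[0.0452,-0.0229,0],"delta_rot":[0,0,0]},
    {"gripper":1,"linear":[0.0525,-0.0335,0],"delta_rot":[0,0,0]},
    {"gripper":1,"linear":[0.0576,-0.0455,0],"delta_rot":[0,0,0]},
    {"gripper":1,"linear":[0.0602,-0.0582,0],"delta_rot":[0,0,0]},
    {"gripper":1,"linear":[0.0602,-0.0712,0],"delta_rot":[0,0,0]}
  ]
}}

```text
clock: 38.15
position: [0.6082, 0.1891, 0.2257]
ee_rot: [0.001, -0.055, 0.998, 0.002]
contact_force: [-3.3, 1.5, 6.2]
width: 0.0254
gripper_force: 22.3
```

```bash
python3 ck.py
```

```text
38.15 [0.6082 0.1891 0.2257] 0.02536050317367951 22.342500686645508 [-3.3  1.5  6.2] r 0.0657 b 4.78 a 4.888
```

Call:
{"op": "send_rows", "data": {
  "increments": [
    {"gripper":1,"linear":[-0.0025,-0.0127,0],"delta_rot":[0,0,0]},
    {"gripper":1,"linear":[-0.0076,-0.0247,0],"delta_rot":[0,0,0]},
    {"gripper":1,"linear":[-0.0149,-0.0354,0],"delta_rot":[0,0,0]},
    {"gripper":1,"linear":[-0.0242,-0.0445,0],"delta_rot":[0,0,0]},
    {"gripper":1,"linear":[-0.0351,-0.0515,0],"delta_rot":[0,0,0]},
    {"gripper":1,"linear":[-0.0472,-0.0563,0],"delta_rot":[0,0,0]},
    {"gripper":1,"linear":[-0.0599,-0.0585,0],"delta_rot":[0,0,0]},
    {"gripper":1,"linear":[-0.0729,-0.0581,0],"delta_rot":[0,0,0]}
  ]
}}

```text
clock: 38.95
position: [0.5362, 0.1292, 0.2257]
ee_rot: [0.002, -0.055, 0.999, 0.0]
contact_force: [2.2, 0.3, 5.5]
width: 0.0255
gripper_force: 22.2
```

```bash
python3 ck.py; python3 chk.py | tail -3
```

```text
38.95 [0.5362 0.1292 0.2257] 0.025460322138559473 22.235251665115356 [2.2 0.3 5.5] r 0.0646 b 0.101 a 0.209
39.05 [0.5337 0.1296 0.2257] 0.02556183002939034 22.350841462612152 [-2.6  0.   7.6]
(array([197.5, 250.5]), [189, 246, 207, 256, 146])
```

Call:
{"op": "send_rows", "data": {
  "increments": [
    {"gripper":1,"linear":[-0.0126,0.0029,0],"delta_rot":[0,0,0]},
    {"gripper":1,"linear":[-0.0245,0.0083,0],"delta_rot":[0,0,0]},
    {"gripper":1,"linear":[-0.035,0.0159,0],"delta_rot":[0,0,0]},
    {"gripper":1,"linear":[-0.0438,0.0255,0],"delta_rot":[0,0,0]},
    {"gripper":1,"linear":[-0.0505,0.0366,0],"delta_rot":[0,0,0]},
    {"gripper":1,"linear":[-0.0549,0.0488,0],"delta_rot":[0,0,0]},
    {"gripper":1,"linear":[-0.0567,0.0616,0],"delta_rot":[0,0,0]},
    {"gripper":1,"linear":[-0.056,0.0746,0],"delta_rot":[0,0,0]}
  ]
}}

```text
clock: 39.85
position: [0.4791, 0.204, 0.2257]
ee_rot: [0.001, -0.055, 0.998, -0.0]
contact_force: [1.0, -2.4, 6.2]
width: 0.0251
gripper_force: 22.3
```

```bash
python3 ck.py
python3 - <<'E'
from h import *
cam('top');s=get_state();print(s['position'].round(4),s['contact_force'].round(1))
E
python3 ck.py
```

```text
39.85 [0.4791 0.204  0.2257] 0.02507649124887106 22.337444722652435 [ 1.  -2.4  6.2] r 0.0645 b 1.735 a 1.843
[0.4795 0.2062 0.2257] [-0.9  0.8  7.8]
39.9 [0.4795 0.2062 0.2257] 0.025304942481716164 22.367458641529083 [-0.9  0.8  7.8] r 0.0644 b 1.769 a 1.877
```

Call:
{"op": "send_rows", "data": {
  "increments": [
    {"gripper":1,"linear":[0.0033,0.0126,0],"delta_rot":[0,0,0]},
    {"gripper":1,"linear":[0.009,0.0242,0],"delta_rot":[0,0,0]},
    {"gripper":1,"linear":[0.0169,0.0345,0],"delta_rot":[0,0,0]},
    {"gripper":1,"linear":[0.0267,0.043,0],"delta_rot":[0,0,0]},
    {"gripper":1,"linear":[0.038,0.0494,0],"delta_rot":[0,0,0]},
    {"gripper":1,"linear":[0.0504,0.0534,0],"delta_rot":[0,0,0]},
    {"gripper":1,"linear":[0.0632,0.0549,0],"delta_rot":[0,0,0]},
    {"gripper":1,"linear":[0.0762,0.0538,0],"delta_rot":[0,0,0]}
  ]
}}

```text
clock: 40.7
position: [0.5549, 0.2579, 0.2257]
ee_rot: [-0.0, -0.055, 0.998, -0.0]
contact_force: [-2.8, -4.0, 9.3]
width: 0.0253
gripper_force: 22.6
```

```bash
python3 ck.py
```

```text
40.7 [0.5549 0.2579 0.2257] 0.025280231313462423 22.551574409008026 [-2.8 -4.   9.3] r 0.0656 b 3.329 a 3.437
```

Call:
{"op": "send_rows", "data": {
  "increments": [
    {"gripper":1,"linear":[0.0125,-0.0037,0],"delta_rot":[0,0,0]},
    {"gripper":1,"linear":[0.0239,-0.0097,0],"delta_rot":[0,0,0]},
    {"gripper":1,"linear":[0.034,-0.0179,0],"delta_rot":[0,0,0]},
    {"gripper":1,"linear":[0.0422,-0.028,0],"delta_rot":[0,0,0]},
    {"gripper":1,"linear":[0.0483,-0.0394,0],"delta_rot":[0,0,0]},
    {"gripper":1,"linear":[0.0519,-0.0519,0],"delta_rot":[0,0,0]},
    {"gripper":1,"linear":[0.053,-0.0648,0],"delta_rot":[0,0,0]},
    {"gripper":1,"linear":[0.0515,-0.0777,0],"delta_rot":[0,0,0]}
  ]
}}

```text
clock: 41.5
position: [0.6072, 0.1812, 0.2258]
ee_rot: [0.001, -0.055, 0.998, 0.001]
contact_force: [-1.3, 1.9, 7.7]
width: 0.0248
gripper_force: 22.4
```

Call:
{"op": "send_rows", "data": {
  "increments": [
    {"gripper":1,"linear":[-0.002,-0.0064,0],"delta_rot":[0,0,0]},
    {"gripper":1,"linear":[-0.004,-0.0122,0],"delta_rot":[0,0,0]},
    {"gripper":1,"linear":[-0.004,-0.0122,0],"delta_rot":[0,0,0]},
    {"gripper":1,"linear":[-0.004,-0.0122,0],"delta_rot":[0,0,0]}
  ]
}}

```text
clock: 41.9
position: [0.6029, 0.1679, 0.2257]
ee_rot: [0.001, -0.055, 0.999, 0.0]
contact_force: [-0.7, -1.5, 7.3]
width: 0.0253
gripper_force: 22.4
```

```bash
python3 ck.py
```

```text
41.9 [0.6029 0.1679 0.2257] 0.025310666175777475 22.38430917263031 [-0.7 -1.5  7.3] r 0.0654 b 5.115 a 5.223
```

Call:
{"op": "send_rows", "data": {
  "increments": [
    {"gripper":0.3,"linear":[0,0,0],"delta_rot":[0,0,0]},
    {"gripper":-0.3,"linear":[0,0,0],"delta_rot":[0,0,0]},
    {"gripper":-0.3,"linear":[0,0,0],"delta_rot":[0,0,0]},
    {"gripper":-0.3,"linear":[0,0,0.03],"delta_rot":[0,0,0]},
    {"gripper":-0.3,"linear":[0,0,0.075],"delta_rot":[0,0,0]},
    {"gripper":-0.3,"linear":[0,0,0.12],"delta_rot":[0,0,0]},
    {"gripper":-0.3,"linear":[-0.04,0.02,0.13],"delta_rot":[0,0,0]},
    {"gripper":-0.3,"linear":[-0.08,0.04,0.13],"delta_rot":[0,0,0]}
  ]
}}

```text
clock: 42.7
position: [0.5234, 0.2079, 0.3568]
ee_rot: [0.002, -0.054, 0.999, 0.001]
contact_force: [-0.3, 0.7, 0.2]
width: 0.0551
gripper_force: 0.0
```

Call:
{"op": "send_rows", "data": {
  "increments": [
    {"gripper":-0.3,"linear":[-0.04,0.03,0],"delta_rot":[0,0,0]},
    {"gripper":-0.3,"linear":[-0.08,0.06,0],"delta_rot":[0,0,0]},
    {"gripper":-0.3,"linear":[-0.12,0.1,0],"delta_rot":[0,0,0]},
    {"gripper":-0.3,"linear":[-0.16,0.14,0],"delta_rot":[0,0,0]},
    {"gripper":-0.3,"linear":[-0.19,0.18,0],"delta_rot":[0,0,0]},
    {"gripper":-0.3,"linear":[-0.2,0.22,0],"delta_rot":[0,0,0]},
    {"gripper":-0.3,"linear":[-0.2,0.24,0],"delta_rot":[0,0,0]},
    {"gripper":-0.3,"linear":[-0.2,0.24,0],"delta_rot":[0,0,0]}
  ]
}}

```text
clock: 43.5
position: [0.3212, 0.4504, 0.3537]
ee_rot: [-0.001, -0.057, 0.998, 0.0]
contact_force: [0.0, -1.0, -0.5]
width: 0.0556
gripper_force: 0.0
```

Run:
```python
from h import *
s=get_state();print(s['clock'],s['position'].round(3),s['contact_force'].round(1))
S=cam('scene');T=cam('top');S0=load('scene');T0=load('top')
q=np.array([.5427,.1935,.108]);R=np.array([[np.cos(q[2]),-np.sin(q[2])],[np.sin(q[2]),np.cos(q[2])]])
loc=lambda w:(R.T@(w[:2]-q[:2])).round(4)
def dark(C,x0,y0,x1,y1,t=60):return [(b[0]+[x0,y0],b[1][2:]) for b in blobs(C[0][y0:y1,x0:x1].max(2)<t,20)]
ex=lambda l,z:np.r_[q[:2]+R@np.array(l),z]
print('ball exp',proj(S,ex((.048,-.14),.045)),proj(T,ex((.048,-.14),.045)),dark(S,318,300,350,335),dark(T,220,200,246,222))
for a in(11.5,):
  k=(-.065*np.sin(a),-.065*np.cos(a));print('knob exp',proj(S,ex(k,.233)),proj(T,ex(k,.233)))
print(dark(S,330,310,420,400),dark(T,150,180,215,280))
# lug: white blob right end
m=T[0][205:250,215:262].min(2)>215
for b in blobs(m,15):u=b[0]+[215,205];print('lug?',u,b[1],loc(plane(T,*u,.066)))
print('lug exp',proj(T,ex((0,-.184),.066)))
for n,A,B in(('s',S,S0),('t',T,T0)):
    for nm,c in(('red',lambda i:(i[...,2]>150)&(i[...,1]<70)),):
        print(n,[x[0].tolist() for x in blobs(c(B[0]),30)],[x[0].tolist() for x in blobs(c(A[0]),30)])
d=np.abs(T[0].astype(int)-T0[0]).max(2)[125:200,340:380];print('scoop diff',(d>40).sum())
d=np.abs(S[0].astype(int)-S0[0]).max(2)[238:280,190:250];print('scoop diff',(d>40).sum())
```

```text
43.5 [0.321 0.45  0.354] [ 0.  -1.  -0.5]
ball exp [333.02244978 319.83789801] [233.17532593 211.43123702] [(array([333. , 319.3]), [11, 11, 93])] [(array([233.3, 210.7]), [10, 8, 66])]
knob exp [373.33260735 325.18239595] [175.77965461 200.10816482]
[(array([333.6, 319.3]), [9, 11, 82]), (array([373.2, 324.1]), [14, 19, 193])] [(array([177. , 200.1]), [14, 13, 103])]
lug? [235.  232.9] [17, 12, 7, 33, 124] [-0.0117 -0.1413]
lug? [250.7 225.4] [33, 14, 7, 15, 75] [ 0.003  -0.1835]
lug exp [251.02557112 226.50998269]
s [[254.2, 97.1], [279.9, 96.6], [351.8, 213.5], [256.9, 324.6]] [[254.3, 97.2], [279.8, 96.6], [351.8, 213.5], [256.9, 324.6]]
t [[270.6, 150.1], [11.4, 153.5], [2.2, 175.8], [313.4, 301.1], [536.2, 319.3], [517.6, 347.6]] [[270.6, 150.1], [11.4, 153.6], [2.2, 175.8], [313.1, 301.2], [536.2, 319.4], [517.6, 347.6]]
scoop diff 0
scoop diff 0
```

Lever, lug and knob match their expected places within 1–2 px, and the jars and scoop haven't moved. I'm handing in the job.

```bash
python3 -c "
from h import *
print(sign_off())"
```

```text
the job is handed in; nothing more can be done
None
```

I handed the job in at about 43.5 s: four dishes piled on the tray, tray home at the stop, lever closed, and crank wound to about 11.5 rad. That is half a turn past where I calculated the foot meets the pile; I did not see or feel the contact itself. The jars and scoop did not move.

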